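# Turn the sample-book leaf and press its toggle plate home

### The arm

A 6-joint arm with a two-finger parallel gripper is mounted at the origin on the work surface. World frame = base frame: x ahead of the robot, y to its left, z up, the work surface at z = 0. Lengths are in m, angles in rad, forces in N, time in s.
With the tool pointing down it reaches from about 0.275 to 0.85 m from the base axis. Payload 19 kg.
Tool frame: the origin (TCP) lies on the centre line of the jaws, within the pads' length; the fingertips stand 14 mm ahead of it and the grasp point (between the pads) lies 5 mm behind it (robot.tip_reach is the distance from the TCP to the fingertips, in m); z points along the fingers, y is the direction in which the jaws open and shut (so a half turn about z gives the same grasp; the last joint's range is limited). The gripper opens to 85 mm and grips with 20 to 120 N. Pads are 22 mm wide; open, the fingers measure 114 mm over their backs; the gripper's body (76 mm by 85 mm) begins 54 mm behind the grasp point. The pads swing forward as they close: fully open they stand 13 mm farther back than shut.
Start: joints at [-1.289, 0.15, 1.437, -0, 1.554, -0.134], TCP at [0.232, -0.526, 0.245] pointing down, gripper open.
Joint ranges: [-2.8, 2.8], [-0.68, 2.1], [0.12, 2.68], [-1.39, 4.53], [0.16, 2.79], [-2.81, 2.81]. Speed limits (rad/s): [1.89, 1.89, 2.22, 3.01, 3.01, 3.01].

### API

Orientations are given as a rotation vector (axis times angle).
In Python, from plant import status, optics, robot, silhouettes gives the robot as it stands.
- The arm moves only by the tool servo_tool, never from a script. Its argument "series" is a list of rows, each a list of 3 entries, a list of its own where there are three numbers: the shift along the tool's x, y, z in mm, then the turn, a rotation vector about the tool's x, y, z in rad, then the closure, from 0 (fully open) to 1 (shut). In form: [[[x, y, z], [rx, ry, rz], fingers], ...]. A call has 1 to 5 rows; each row shifts and turns the pose as measured when the row begins, along the tool's axes as they then stand; what a row does not reach is not made up. A row lasts 1/12 s, in which the tool goes at most 41.7 mm and 7.16 degrees, less where a joint would pass 70% of its speed; a pose out of reach is approached as far as the arm can. A call with a gripper value outside its range is refused whole. The fingers move at their own pace and stop on an object; "grip_force" is the grip in N (left out, the last holds). Time passes only in rows, so rows that do not move let the fingers close. It gives the time, the measured TCP pose, the force and the opening at its end, in the units of the state.
- status.get_state(): the state, without advancing time (a new reading comes with each control period).
- optics.capture(name): name is "scene" or "top"; returns a dict with "pixels" (420x560x3 uint8, red, green, blue), "fx", "fy", "cx", "cy" (pixels), "distortion" ([k1, k2, p1, p2, k3] as OpenCV has them; the pictures are not rectified), "camera_from_world" (4x4, takes a point from world to camera coordinates). Camera axes: x right, y up, looking along -z (the intrinsics and any distortion apply to the point x, -y, -z); pixel columns grow to the right and rows downward; lengths in m; the calibration is good to about 2 mm. A picture is of the moment at which its call begins. There is no depth.
- robot.finish_job(): hands the job in, once; it reports no verdict.
Trained networks look in a picture, given as the dict that the camera call returned (one of the last four; its "shot" number tells which), for a name from the list of things; names that differ only in an ending like _2 or _b are one class to them, and where a whole thing is asked for, a point or a joint stands for the part that bears it (a point fixed in the world has none). Each returns a list of dicts, best first, with "p" (0 to 1); they miss things now and then, are a little off and sometimes report something else, mostly with a low value. They report only what shows in the picture. A call takes as long as a camera call. They do not tell look-alikes from the thing itself.
- silhouettes(picture, query): "region" (420x560 bool, what is visible of it) and "rect" ([left, top, right, bottom] in pixels, round what is visible of it).
The state is a dict: "time_s": time; "qpos": joint angles; "joint_vel": joint speeds; "effort": joint torques, N m; "ee_pos": TCP position; "orientation": TCP orientation; "wrist_force": force on the tool from outside, world axes, zero at the start; "wrist_torque": the same for the moment, N m; "width": finger opening in m.
Only numpy, scipy, OpenCV 4.12 (cv2) and the standard library are available. Lean on these libraries where they do the work, as an engineer would, in place of code of your own. Each camera call takes 0.05 s, during which the arm holds its last target.

### The job

Turn the thick top board of the open ring binder over on its rings from the right-hand pile, without flinging or slamming it, until it lies flat on the left-hand pile and shows the face with the cut-out. Then lay the small rectangular sample plate, toggle bar up, in the cut-out and press it down firmly until it is flush with the board, and let go. Leave the wide plate and the round plate where they lie.

Things in the scene. Friction and masses are not known exactly. Their poses are not given: they have to be found in the camera images.
- binder: Ring binder lying open, fixed on the table: grey cover 215 (along the spine) x 325 x 4 mm. Origin on the table under mid-spine, x along the spine, z up. The right-hand pile of boards lies on its -y side, the left-hand pile on +y: each 200 mm along x, from 17 to 125 mm from the spine, top 36.5 mm above the table.
- ring_axis (a point): Middle of the leaf's turning axis, 46 mm straight above the binder's origin; the axis runs along the spine (this point has the binder's axes). Three steel rings of 27 mm radius are centred on the axis, 75 mm apart.
- leaf (a joint): Angle of the thick pale top board (the leaf) about the ring axis, rad: 0 = flat on the right-hand pile (start 0 to 0.1), pi/2 = upright, pi = flat on the left-hand pile, its end stop. Stiff on the rings: it stays at any angle where it is left and takes about 3 to 4 N at the free edge to turn. The leaf weighs about 240 g.
- leaf_edge (a point): Middle of the leaf's long free edge, at half thickness; moves with the leaf. The leaf is 200 mm along the spine, 16 mm thick, and spans 10 to 165 mm from the turning axis, its mid-plane through the axis (lying flat, its faces are 38 and 54 mm above the table). At the free edge it overhangs the pile by 40 mm, leaving a gap 34 mm high above the cover.
- recess (a point): Floor centre of the cut-out, 94 (along the spine) x 64 x 11 mm deep, in the leaf's face that starts underneath; 85 mm from the turning axis. Moves with the leaf: x along the spine, y from free edge to rings, z into the board (down once the leaf is turned, the cut-out then open upward).
- pad (a joint): Grey friction pad 50 x 30 mm in the middle of the cut-out's floor: 0 = standing 5 mm above the floor (start), 0.005 = pushed level with it. It needs a push of about 6 N and then stays down. A plate merely laid in the cut-out stands 5 mm proud.
- plate: The small rectangular sample plate, loose on the table: pale plywood 90 (x) x 60 (y) x 11 mm, about 70 g, with a dark wooden toggle bar 50 (x) x 14 (y) mm standing 22 mm high on its middle, top 33 mm above the underside. Origin at the centre of the underside, z up. It fits the cut-out with 2 mm to spare on each side, either way round.
- wide_plate: A larger rectangular sample plate 115 x 75 x 11 mm with the same toggle bar; too large for the cut-out. Origin at the centre of the underside. Not to be moved.
- round_plate: A round sample plate 84 mm across, 11 mm thick, with the same toggle bar. Origin at the centre of the underside. Not to be moved.
Mind the look-alikes: they are no part of the job. What is shaped like the plate but green, pink or red is not meant.

How it is judged:
By the outcome, as a careful person would: the job done as asked, in the order asked, and still so for the second after the job is handed in, with the robot touching nothing.
It also fails if it takes over 54 s, if anything falls off the work surface, if the arm or the gripper's body presses on something with over 40 N, if the wrist force passes 120 N, or if a joint passes its speed limit or range.

## Working session

There is one attempt and no reset: what is moved stays moved. The work goes in short steps, Python scripts to look and compute and a tool call to move; the robot and the scene stay as the last step left them, time stands still between calls to the robot, and variables do not carry over. Pictures are saved under pics/ and viewed, and the job is handed in when it is done.

Besides the shell and the picture viewer there is one more tool, called as a command line: name --argument value ..., lists and objects as JSON in quotes. servo_tool: Moves the arm, as the interface text tells. Its arguments: {"type":"object","properties":{"series":{"type":"array"},"grip_force":{"type":"number"}},"required":["series"]}

```bash
ls; mkdir -p pics; python3 - <<'E'
from plant import status, optics, robot, silhouettes
import cv2, numpy as np
s=status.get_state(); print(s)
for n in ("scene","top"):
    c=optics.capture(n); cv2.imwrite(f"pics/{n}0.png",c["pixels"][:,:,::-1])
    print(n,c["fx"],c["fy"],c["cx"],c["cy"],c["distortion"],np.round(c["camera_from_world"],4).tolist(),c["shot"])
E
```

```text
pics
{'time_s': 0.0, 'qpos': array([-1.28899563e+00,  1.51007274e-01,  1.43794979e+00, -4.87831641e-05,
        1.55381882e+00, -1.33999677e-01]), 'joint_vel': array([ 0.00026634,  0.00162909, -0.00070028,  0.00185027, -0.00082501,
       -0.0003632 ]), 'effort': array([-6.69044122e-03, -7.13068414e+01, -5.70881760e+01, -6.68157409e-04,
        8.98179336e-03, -2.35336171e-05]), 'ee_pos': array([ 0.23216573, -0.52582082,  0.24470378]), 'orientation': array([-3.07279177e+00, -6.48201320e-01,  2.13554678e-04]), 'wrist_force': array([0.08820186, 0.58941422, 0.43980459]), 'wrist_torque': array([ 0.06264331, -0.02729767,  0.00348921]), 'width': 0.08538489475185108}
scene 507.9096204286164 507.9096204286164 288.41090730492925 212.42806521871503 [0.03474636 0.         0.         0.         0.        ] [[0.5612, 0.8277, -0.0029, -0.1584], [-0.7171, 0.488, 0.4977, 0.3345], [0.4133, -0.2772, 0.8674, -1.5299], [0.0, 0.0, 0.0, 1.0]] 1
top 441.7099270746461 441.7099270746461 286.3235221854276 212.94960161741434 [-0.0832171  0.         0.         0.         0.       ] [[0.0024, -1.0, -0.0013, -0.0842], [0.9824, 0.0022, 0.1865, -0.4377], [-0.1865, -0.0017, 0.9824, -1.421], [0.0, 0.0, 0.0, 1.0]] 2
```

View pics/scene0.png

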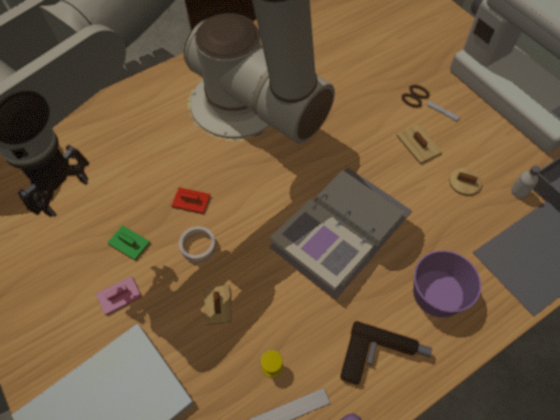

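View pics/top0.png

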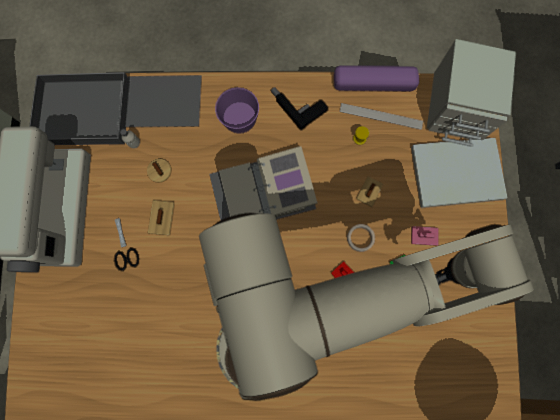

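```bash
cat > h.py <<'E'
from plant import status, optics, robot, silhouettes
import cv2, numpy as np
from scipy.spatial.transform import Rotation as R
def K(c): return np.array([[c["fx"],0,c["cx"]],[0,c["fy"],c["cy"]],[0,0,1.]])
def proj(c,P):
    P=np.atleast_2d(P).astype(float); M=np.array(c["camera_from_world"])
    q=P@M[:3,:3].T+M[:3,3]; q=q*[1,-1,-1]
    return cv2.projectPoints(q,np.zeros(3),np.zeros(3),K(c),np.array(c["distortion"],float))[0][:,0]
def ray(c,uv,z):
    uv=np.atleast_2d(uv).astype(float)
    n=cv2.undistortPoints(uv[:,None],K(c),np.array(c["distortion"],float))[:,0]
    M=np.array(c["camera_from_world"]); d=np.c_[n[:,0],-n[:,1],-np.ones(len(n))]@M[:3,:3]
    o=-M[:3,:3].T@M[:3,3]; t=(z-o[2])/d[:,2]; return o+d*t[:,None]
def crop(c,x0,y0,x1,y1,k,name):
    cv2.imwrite("pics/"+name,cv2.resize(c["pixels"][y0:y1,x0:x1,::-1],None,fx=k,fy=k,interpolation=cv2.INTER_CUBIC))
E
python3 - <<'E'
from h import *
for n in ("scene","top"):
    c=optics.capture(n)
    for q in ("plate","wide_plate","round_plate","leaf","binder"):
        for r in silhouettes(c,q)[:5]:
            m=r["region"].astype(np.uint8); cnt=max(cv2.findContours(m,0,2)[0],key=cv2.contourArea)
            rc=cv2.minAreaRect(cnt); w=ray(c,cv2.boxPoints(rc),0.011)
            L=np.linalg.norm(np.diff(w[:3,:2],axis=0),axis=1)
            print(n,q,round(r["p"],2),np.round(r["rect"]),"size",L.round(3),"ctr",w.mean(0).round(3))
    if n=="scene": crop(c,90,170,290,370,3,"s1.png"); crop(c,250,150,430,310,4,"s2.png")
    else: crop(c,190,130,400,240,3.8,"t1.png"); crop(c,100,130,220,280,4,"t2.png")
E
```

```text
scene plate 0.83 [205. 287. 229. 323.] size [0.06  0.092] ctr [ 0.526 -0.368  0.011]
scene plate 0.72 [109. 225. 149. 259.] size [0.064 0.102] ctr [ 0.257 -0.471  0.011]
scene plate 0.71 [100. 276. 142. 316.] size [0.093 0.066] ctr [ 0.373 -0.551  0.011]
scene plate 0.67 [174. 189. 214. 213.] size [0.068 0.1  ] ctr [ 0.236 -0.283  0.011]
scene wide_plate 0.9 [397. 128. 443. 162.] size [0.085 0.132] ctr [0.433 0.34  0.011]
scene round_plate 0.8 [447. 168. 485. 196.] size [0.088 0.088] ctr [0.601 0.358 0.011]
scene leaf 0.86 [270. 201. 374. 293.] size [0.173 0.231] ctr [ 0.529 -0.068  0.011]
scene binder 0.85 [270. 170. 411. 299.] size [0.354 0.254] ctr [ 0.515 -0.     0.011]
top plate 0.93 [411. 226. 437. 246.] size [0.057 0.089] ctr [ 0.369 -0.55   0.011]
top plate 0.74 [358. 180. 379. 205.] size [0.088 0.063] ctr [ 0.519 -0.369  0.011]
top plate 0.57 [329. 257. 351. 278.] size [0.061 0.051] ctr [ 0.247 -0.269  0.011]
top wide_plate 0.6 [152. 199. 174. 233.] size [0.117 0.078] ctr [0.428 0.342 0.011]
top round_plate 0.75 [145. 161. 172. 182.] size [0.085 0.083] ctr [0.593 0.359 0.011]
top leaf 0.79 [256. 149. 320. 214.] size [0.165 0.208] ctr [ 0.557 -0.084  0.011]
top binder 0.6 [207. 146. 317. 218.] size [0.34  0.226] ctr [ 0.527 -0.003  0.011]
```

View pics/s1.png

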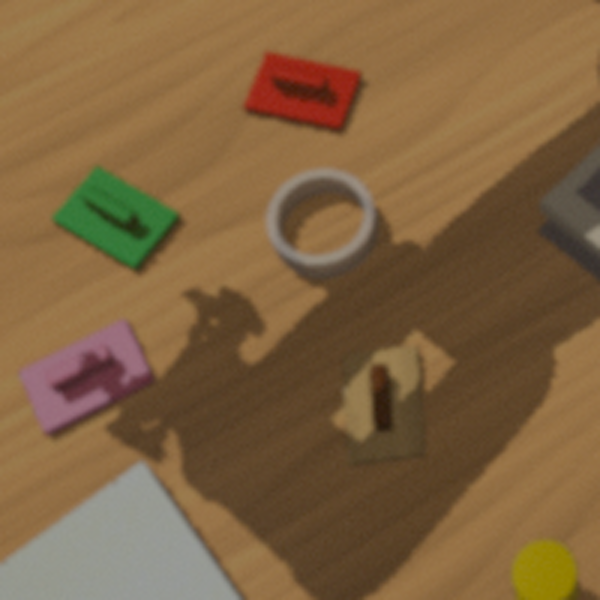

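View pics/s2.png

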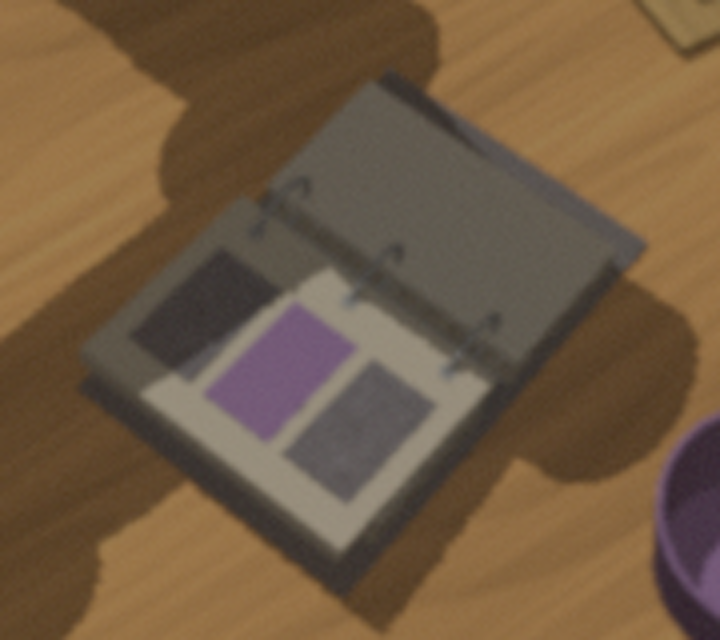

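View pics/t1.png

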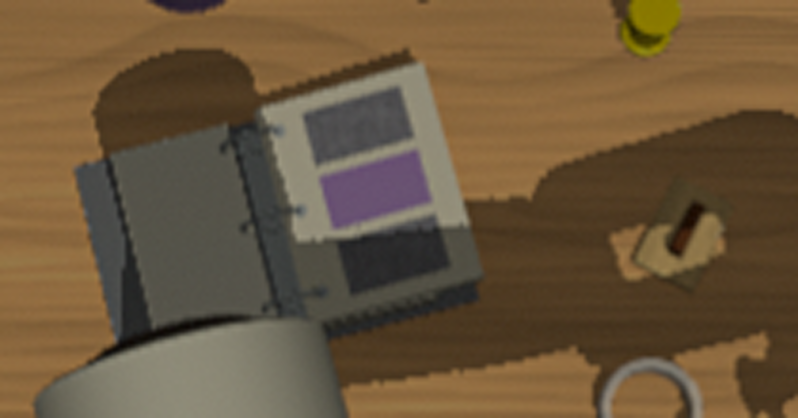

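View pics/t2.png

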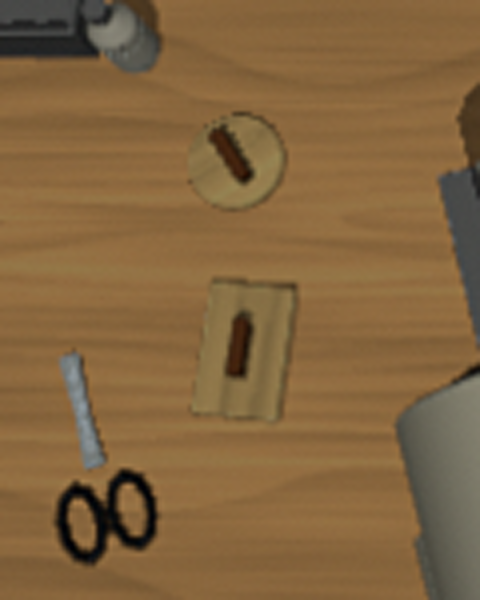

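```bash
python3 - <<'E'
from h import *
from scipy.optimize import least_squares
S=np.array([[240,198],[82,352],[342,553],[490,380]]); T=np.array([[323,320],[483,278],[425,62],[258,107]])
cs=optics.capture("scene"); ct=optics.capture("top")
us=(S+.5)/4-.5+[250,150]; ut=(T+.5)/3.8-.5+[190,130]
def pts(p,withtop=True):
    x,y,yaw,a=p
    L=[]
    for X,r in((-.1,.01),(-.1,.165),(.1,.165),(.1,.01)):
        yy=-r*np.cos(a)+(-.008*-1)*np.sin(a)*1; zz=.046+r*np.sin(a)+.008*np.cos(a)
        L.append((x+np.cos(yaw)*X-np.sin(yaw)*yy,y+np.sin(yaw)*X+np.cos(yaw)*yy,zz))
    return np.array(L)
def f(p): return np.r_[(proj(cs,pts(p))-us).ravel(),(proj(ct,pts(p))-ut).ravel()]
s=least_squares(f,[.52,0,.25,.05],bounds=([0,-1,-1,-.02],[1,1,1,.12]),loss='soft_l1')
print(s.x.round(4)); print(f(s.x).reshape(-1,2).round(1))
# overlay
def full(x,y,yaw,P):
    P=np.array(P,float);c,sn=np.cos(yaw),np.sin(yaw)
    return np.c_[x+c*P[:,0]-sn*P[:,1],y+sn*P[:,0]+c*P[:,1],P[:,2]]
for c,n,b in((cs,"s",(250,150,430,310,4)),(ct,"t",(190,130,400,240,3.8))):
    x0,y0,x1,y1,k=b
    im=cv2.resize(c["pixels"][y0:y1,x0:x1,::-1],None,fx=k,fy=k,interpolation=cv2.INTER_CUBIC)
    def dr(P,col):
        q=(proj(c,P)-[x0,y0]+.5)*k-.5; cv2.polylines(im,[np.round(q).astype(int)],True,col,1)
    dr(pts(s.x),(0,255,0))
    x,y,yaw,a=s.x
    dr(full(x,y,yaw,[[-.1,.017,.0365],[-.1,.125,.0365],[.1,.125,.0365],[.1,.017,.0365]]),(0,0,255))
    dr(full(x,y,yaw,[[-.1075,-.1625,.004],[-.1075,.1625,.004],[.1075,.1625,.004],[.1075,-.1625,.004]]),(255,0,0))
    cv2.imwrite(f"pics/ov_{n}.png",im)
print(status.get_state()["time_s"])
E
```

```text
[ 0.5249 -0.0007  0.2642  0.0765]
[[-0.2 -0.5]
 [-1.3 -0.1]
 [-1.   0.5]
 [ 1.1 -0.1]
 [-2.8  0.4]
 [ 0.8 -1.2]
 [-0.2 -0.6]
 [-0.7  0. ]]
0.8
```

View pics/ov_s.png

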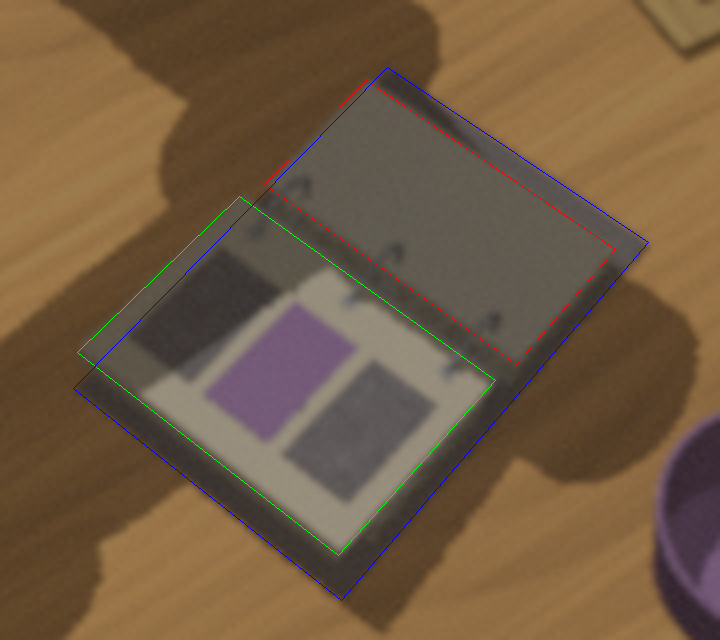

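View pics/ov_t.png

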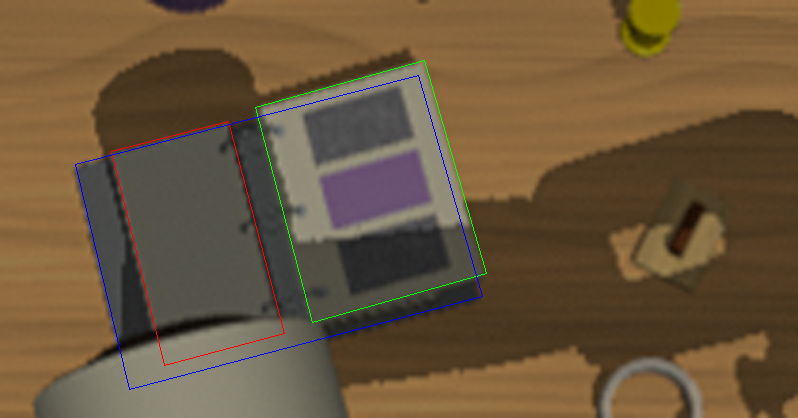

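```bash
cat >> h.py <<'E'
BX,BY,YAW=.5249,-.0007,.2642
def b2w(p): c,s=np.cos(YAW),np.sin(YAW); return np.array([BX+c*p[0]-s*p[1],BY+s*p[0]+c*p[1],p[2]])
def w2b(p): c,s=np.cos(YAW),np.sin(YAW); d=np.array(p[:2])-[BX,BY]; return np.array([c*d[0]+s*d[1],-s*d[0]+c*d[1],p[2]])
def Rtool(theta,yaw=YAW): # tool down rolled by theta about its x (x at azimuth yaw)
    D=np.array([[1,0,0],[0,-1,0],[0,0,-1.]])
    return R.from_euler('z',yaw)*R.from_matrix(D)*R.from_euler('x',theta)
def rows(p1,R1,N,close,ndig=1):
    s=status.get_state(); p0=s["ee_pos"]; R0=R.from_rotvec(s["orientation"])
    dr=(R0.inv()*R1).as_rotvec(); step=R.from_rotvec(dr/N); out=[]
    for i in range(N):
        Ri=R0*R.from_rotvec(dr*i/N); sh=Ri.inv().apply((p1-p0)/N)*1000
        out.append([[float(v) for v in sh.round(ndig)],[float(v) for v in (dr/N).round(3)],close])
    for i in range(0,N,5): print(out[i:i+5])
def show():
    s=status.get_state(); Rt=R.from_rotvec(s["orientation"]).as_matrix()
    print("t",round(s["time_s"],2),"b",(w2b(s["ee_pos"])*1000).round(1),"w",s["ee_pos"].round(4),"F",s["wrist_force"].round(1),"w",round(s["width"],4),"q",s["qpos"].round(2))
    c=R.from_euler('z',YAW).as_matrix().T@Rt; print("xb",c[:,0].round(3),"z",c[:,2].round(3))
E
python3 - <<'E'
from h import *
print([d for d in dir(robot) if d[0]!='_'],robot.tip_reach)
th=np.radians(70); a=.0765; 
tcp=np.array([.03,-.164*np.cos(a),.046+.164*np.sin(a)])
zt=np.array([0,np.sin(th),-np.cos(th)])
pre=tcp-zt*.09; print(tcp,pre,b2w(pre))
pre[2]+=.06
rows(b2w(pre),Rtool(th),12,.5)
E
```

```text
['IKError', 'finish_job', 'tip_reach'] 0.014
[ 0.03       -0.16352035  0.05853377] [ 0.03       -0.24809269  0.08931558] [ 0.61864526 -0.23235018  0.08931558]
[[[39.3, -9.4, 8.0], [0.102, 0.008, 0.011], 0.5], [[39.2, -8.9, 9.2], [0.102, 0.008, 0.011], 0.5], [[39.0, -8.4, 10.4], [0.102, 0.008, 0.011], 0.5], [[38.8, -7.7, 11.5], [0.102, 0.008, 0.011], 0.5], [[38.7, -6.9, 12.6], [0.102, 0.008, 0.011], 0.5]]
[[[38.5, -6.0, 13.5], [0.102, 0.008, 0.011], 0.5], [[38.3, -5.0, 14.4], [0.102, 0.008, 0.011], 0.5], [[38.2, -3.9, 15.1], [0.102, 0.008, 0.011], 0.5], [[38.0, -2.8, 15.8], [0.102, 0.008, 0.011], 0.5], [[37.9, -1.5, 16.3], [0.102, 0.008, 0.011], 0.5]]
[[[37.7, -0.3, 16.7], [0.102, 0.008, 0.011], 0.5], [[37.6, 1.0, 16.9], [0.102, 0.008, 0.011], 0.5]]
```

servo_tool --series '[[[39,-9,8],[0.1,0.008,0.011],0.5],[[39,-9,9],[0.1,0.008,0.011],0.5],[[39,-8,10],[0.1,0.008,0.011],0.5],[[39,-8,11],[0.1,0.008,0.011],0.5],[[39,-7,12],[0.1,0.008,0.011],0.5]]' --grip_force 30

```text
time_s: 1.22
ee_pos: [0.3926, -0.405, 0.2116]
orientation: [-2.598, -0.456, 0.092]
wrist_force: [0.6, 0.1, -0.1]
width: 0.0429
```

```bash
cat > go.py <<'E'
import sys
from h import *
# go.py xb yb z theta_deg N close
a=[float(v) for v in sys.argv[1:]]
show(); rows(b2w(np.array(a[:3])),Rtool(np.radians(a[3])),int(a[4]),a[5])
E
python3 go.py .03 -.248 .149 70 8 .5
```

```text
t 1.22 b [-233.3 -355.7  211.6] w [ 0.3926 -0.405   0.2116] F [ 0.6  0.1 -0.1] w 0.0429 q [-1.01  0.44  1.21  0.13  1.98  0.24]
xb [0.997 0.079 0.019] z [-0.021  0.485 -0.874]
[[[33.7, -5.4, 12.7], [0.089, 0.006, 0.008], 0.5], [[33.6, -4.5, 13.3], [0.089, 0.006, 0.008], 0.5], [[33.5, -3.6, 13.9], [0.089, 0.006, 0.008], 0.5], [[33.4, -2.6, 14.3], [0.089, 0.006, 0.008], 0.5], [[33.3, -1.6, 14.7], [0.089, 0.006, 0.008], 0.5]]
[[[33.2, -0.5, 15.0], [0.089, 0.006, 0.008], 0.5], [[33.1, 0.6, 15.2], [0.089, 0.006, 0.008], 0.5], [[33.0, 1.7, 15.3], [0.089, 0.006, 0.008], 0.5]]
```

servo_tool --series '[[[34,-5,13],[0.09,0.006,0.008],0.5],[[34,-4,13],[0.09,0.006,0.008],0.5],[[34,-4,14],[0.09,0.006,0.008],0.5],[[34,-3,14],[0.09,0.006,0.008],0.5],[[33,-2,15],[0.09,0.006,0.008],0.5]]'

```text
time_s: 1.63
ee_pos: [0.5423, -0.2903, 0.1726]
orientation: [-2.143, -0.324, 0.158]
wrist_force: [0.5, -0.3, 0.6]
width: 0.0425
```

```bash
python3 go.py .03 -.248 .149 70 4 .5
```

```text
t 1.63 b [ -58.8 -284.1  172.6] w [ 0.5423 -0.2903  0.1726] F [ 0.5 -0.3  0.6] w 0.0425 q [-0.81  0.77  0.98  0.51  2.25  0.6 ]
xb [0.999 0.031 0.011] z [-0.019  0.829 -0.558]
[[[22.4, 0.4, 10.3], [0.061, 0.006, 0.006], 0.5], [[22.4, 0.9, 10.4], [0.061, 0.006, 0.006], 0.5], [[22.3, 1.4, 10.5], [0.061, 0.006, 0.006], 0.5], [[22.3, 1.9, 10.5], [0.061, 0.006, 0.006], 0.5]]
```

servo_tool --series '[[[23,1,9],[0.07,0.007,0.007],0.5],[[23,2,9],[0.07,0.007,0.007],0.5],[[23,3,9],[0.07,0.007,0.007],0.5],[[23,3,9],[0.06,0.007,0.007],0.5],[[8,3,0],[0.02,0,0],0.5]]'

```text
time_s: 2.05
ee_pos: [0.6374, -0.2294, 0.1392]
orientation: [-1.837, -0.235, 0.19]
wrist_force: [-0.1, 0.0, -0.9]
width: 0.0422
```

```bash
python3 go.py .03 -.248 .0893 70 3 .5; python3 - <<'E'
from h import *
c=optics.capture("scene"); cv2.imwrite("pics/s3.png",c["pixels"][:,:,::-1]); crop(c,150,150,400,330,3.2,"s3c.png")
E
```

```text
t 2.05 b [  48.9 -250.1  139.2] w [ 0.6374 -0.2294  0.1392] F [-0.1  0.  -0.9] w 0.0422 q [-0.71  1.03  0.78  0.87  2.36  0.9 ]
xb [ 1.    -0.003 -0.009] z [ 0.     0.962 -0.273]
[[[-6.2, 15.9, 5.2], [-0.024, 0.0, -0.003], 0.5], [[-6.2, 15.7, 5.6], [-0.024, 0.0, -0.003], 0.5], [[-6.3, 15.6, 6.0], [-0.024, 0.0, -0.003], 0.5]]
```

View pics/s3c.png

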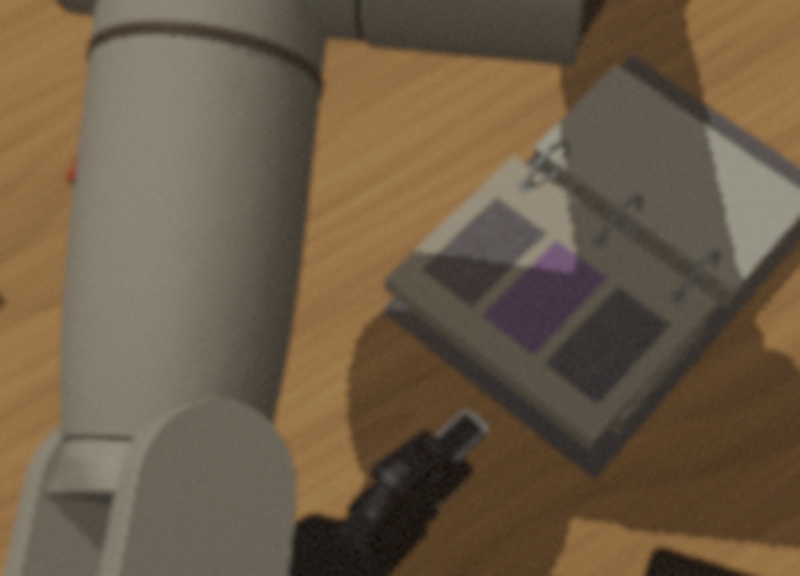

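servo_tool --series '[[[-4,16,5],[-0.03,0,-0.003],0.5],[[-4,16,5],[-0.03,0,-0.003],0.5],[[-4,16,6],[-0.03,0,-0.003],0.5],[[0,5,1],[0,0,0],0.5]]'

```text
time_s: 2.43
ee_pos: [0.625, -0.2336, 0.0795]
orientation: [-1.93, -0.26, 0.177]
wrist_force: [0.1, 0.9, 0.5]
width: 0.0427
```

```bash
python3 go.py .04 -.1635 .0585 70 5 .5; python3 - <<'E'
from h import *
c=optics.capture("top"); crop(c,150,100,400,280,3.2,"t4c.png")
c=optics.capture("scene");  crop(c,150,150,400,330,3.2,"s4c.png")
E
```

```text
t 2.43 b [  35.8 -251.    79.5] w [ 0.625  -0.2336  0.0795] F [0.1 0.9 0.5] w 0.0427 q [-0.72  1.03  0.85  0.73  2.26  0.75]
xb [ 1.     0.004 -0.   ] z [-0.003  0.931 -0.364]
[[[0.9, -2.5, 17.8], [0.005, 0.001, 0.0], 0.5], [[0.9, -2.4, 17.8], [0.005, 0.001, 0.0], 0.5], [[0.9, -2.3, 17.8], [0.005, 0.001, 0.0], 0.5], [[0.9, -2.2, 17.9], [0.005, 0.001, 0.0], 0.5], [[0.9, -2.1, 17.9], [0.005, 0.001, 0.0], 0.5]]
```

View pics/t4c.png

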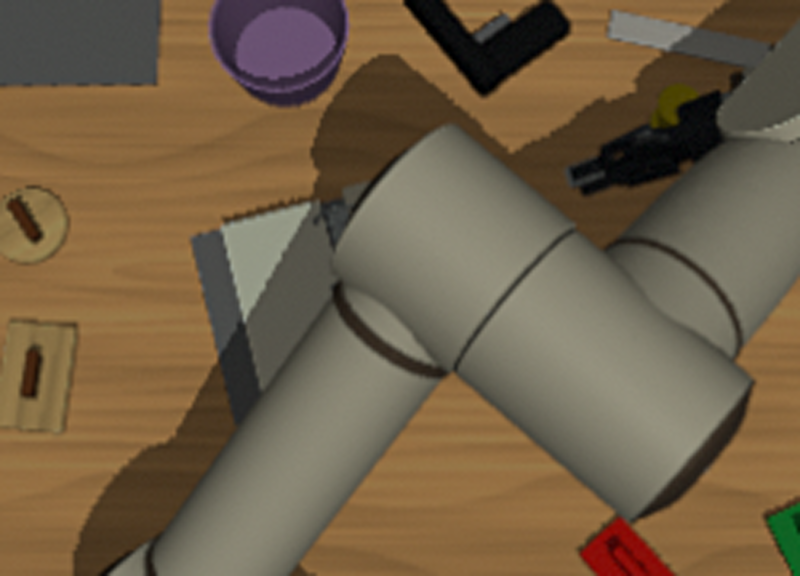

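View pics/s4c.png

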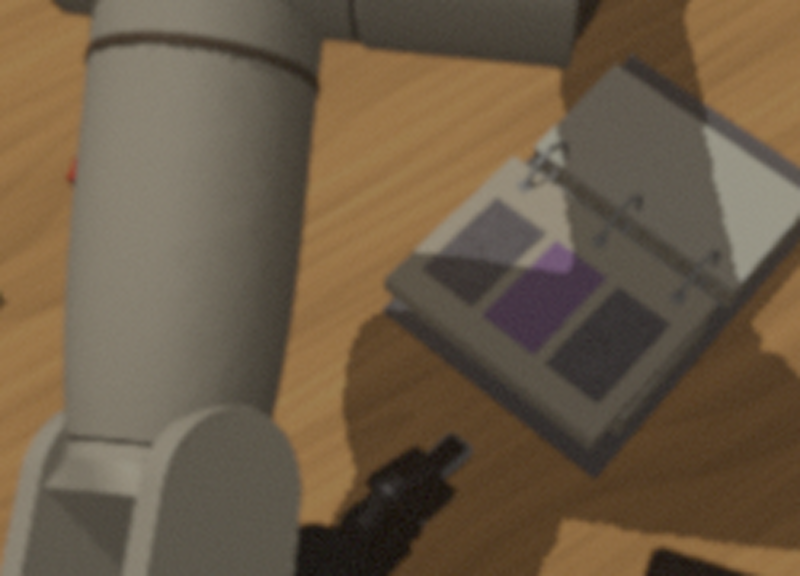

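servo_tool --series '[[[1,-3,20],[0.005,0,0],0.5],[[1,-3,20],[0.005,0,0],0.5],[[1,-3,20],[0.005,0,0],0.5],[[1,-2,14],[0.005,0,0],0.5],[[0,-2,8],[0.005,0,0],0.5]]'

```text
time_s: 2.95
ee_pos: [0.6087, -0.1552, 0.0691]
orientation: [-1.903, -0.254, 0.172]
wrist_force: [0.2, -0.2, -0.1]
width: 0.0428
```

```bash
python3 go.py .04 -.1635 .0585 70 2 .5; python3 - <<'E'
from h import *
c=optics.capture("scene");  crop(c,200,150,400,330,3.2,"s5c.png")
E
```

```text
t 2.95 b [  40.5 -171.    69.1] w [ 0.6087 -0.1552  0.0691] F [ 0.2 -0.2 -0.1] w 0.0428 q [-0.66  0.93  1.07  0.74  2.14  0.7 ]
xb [ 1.    -0.002  0.005] z [ 0.003  0.941 -0.339]
[[[-0.3, 3.7, 5.3], [-0.002, -0.002, 0.002], 0.5], [[-0.3, 3.7, 5.3], [-0.002, -0.002, 0.002], 0.5]]
```

View pics/s5c.png

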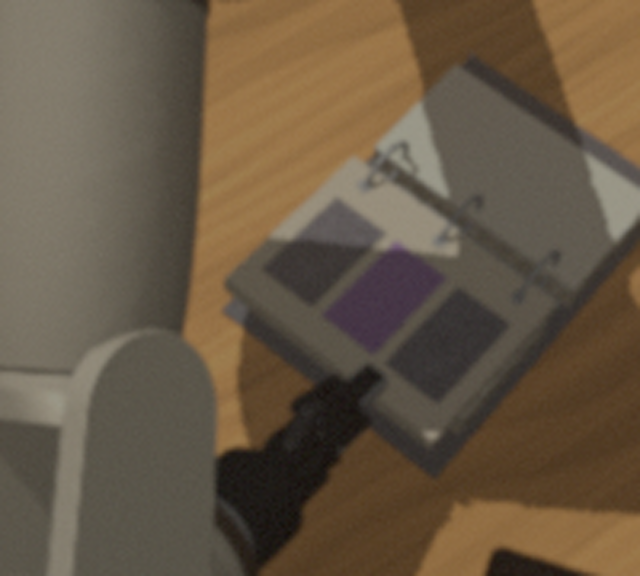

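servo_tool --series '[[[0,4,6],[0,0,0],0.5],[[0,3,6],[0,0,0],0.5]]'

```text
time_s: 3.17
ee_pos: [0.6069, -0.1466, 0.0601]
orientation: [-1.904, -0.256, 0.17]
wrist_force: [-0.7, 0.2, -0.8]
width: 0.0426
```

```bash
cat > arc.py <<'E'
import sys
from h import *
# arc.py psi phi N rho close xb : end psi (TCP position angle), phi tool elevation, deg
psi1,phi1,N,rho,cl,xb=[float(v) for v in sys.argv[1:]]; N=int(N)
show(); s=status.get_state(); b=w2b(s["ee_pos"]); 
psi0=np.arctan2(b[2]-.046,-b[1]); r0=np.hypot(b[2]-.046,b[1])
R0=R.from_rotvec(s["orientation"])
zb=(R.from_euler('z',YAW).inv()*R0).as_matrix()[:,2]; phi0=np.arctan2(-zb[2],zb[1])
print("psi",np.degrees(psi0).round(1),"phi",np.degrees(phi0).round(1),"r",r0.round(4))
P=[];Q=[]
for i in range(N+1):
    f=i/N; ps=psi0+(np.radians(psi1)-psi0)*f; r=r0+(rho-r0)*f; ph=phi0+(np.radians(phi1)-phi0)*f
    P.append(b2w([b[0]+(xb-b[0])*f,-r*np.cos(ps),.046+r*np.sin(ps)])); Q.append(R0 if i==0 else Rtool(np.pi/2-ph))
o=[]
for i in range(N):
    # target vs ideal start
    Ri=Q[i]; sh=Ri.inv().apply(P[i+1]-P[i])*1000; dr=(Ri.inv()*Q[i+1]).as_rotvec()
    o.append([[float(v) for v in sh.round(0)],[float(v) for v in dr.round(3)],cl])
for i in range(0,N,5): print(o[i:i+5])
E
python3 arc.py 22 28 6 .163 .5 .04
```

```text
t 3.17 b [  41.1 -162.3   60.1] w [ 0.6069 -0.1466  0.0601] F [-0.7  0.2 -0.8] w 0.0426 q [-0.66  0.93  1.1   0.74  2.12  0.69]
xb [ 1.    -0.002  0.007] z [ 0.004  0.94  -0.34 ]
psi 5.0 phi 19.9 r 0.1629
[[[-0.0, -8.0, -2.0], [-0.024, -0.004, 0.005], 0.5], [[-0.0, -8.0, -2.0], [-0.024, 0.0, 0.0], 0.5], [[-0.0, -8.0, -1.0], [-0.024, 0.0, -0.0], 0.5], [[-0.0, -8.0, -1.0], [-0.024, -0.0, 0.0], 0.5], [[-0.0, -8.0, -1.0], [-0.024, 0.0, 0.0], 0.5]]
[[[-0.0, -8.0, -1.0], [-0.024, 0.0, 0.0], 0.5]]
```

servo_tool --series '[[[0,-8,-2],[-0.024,-0.004,0.005],0.5],[[0,-8,-2],[-0.024,0,0],0.5],[[0,-8,-1],[-0.024,0,0],0.5],[[0,-8,-1],[-0.024,0,0],0.5],[[0,-8,-1],[-0.024,0,0],0.5]]'

```text
time_s: 3.58
ee_pos: [0.6045, -0.1401, 0.1004]
orientation: [-2.036, -0.265, 0.165]
wrist_force: [-1.5, -0.5, -3.3]
width: 0.0427
```

```bash
python3 arc.py 35 36 5 .163 .5 .04;python3 - <<'E'
from h import *
c=optics.capture("scene");  crop(c,200,150,400,330,3.2,"s6c.png")
E
```

```text
t 3.58 b [  40.4 -155.3  100.4] w [ 0.6045 -0.1401  0.1004] F [-1.5 -0.5 -3.3] w 0.0427 q [-0.64  0.81  1.14  0.68  2.07  0.72]
xb [ 1.    -0.003 -0.003] z [ 0.002  0.888 -0.46 ]
psi 19.3 phi 27.4 r 0.1646
[[[-0.0, -9.0, -1.0], [-0.03, -0.001, -0.004], 0.5], [[-0.0, -9.0, -0.0], [-0.03, 0.0, 0.0], 0.5], [[-0.0, -9.0, -0.0], [-0.03, 0.0, 0.0], 0.5], [[-0.0, -9.0, -0.0], [-0.03, 0.0, -0.0], 0.5], [[-0.0, -9.0, 0.0], [-0.03, 0.0, -0.0], 0.5]]
```

View pics/s6c.png

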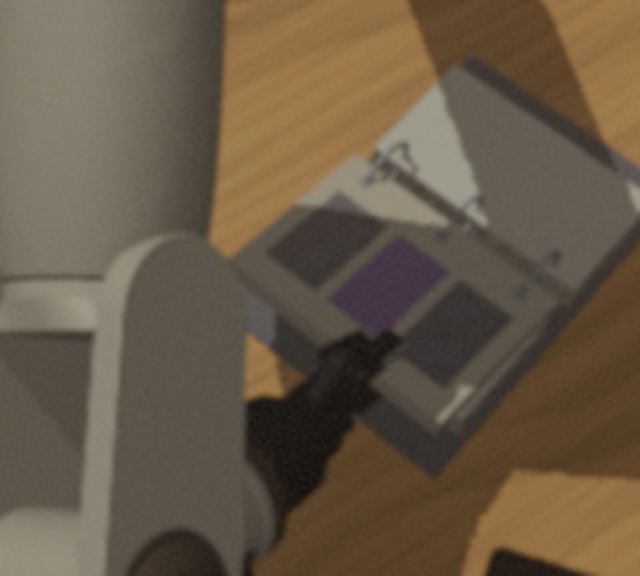

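servo_tool --series '[[[0,-9,0],[-0.03,0,-0.003],0.5],[[0,-10,0],[-0.03,0,0],0.5],[[0,-10,1],[-0.03,0,0],0.5],[[0,-10,1],[-0.035,0,0],0.5],[[0,-10,1],[-0.035,0,0],0.5]]'

```text
time_s: 4.05
ee_pos: [0.5981, -0.1159, 0.1469]
orientation: [-2.214, -0.29, 0.135]
wrist_force: [0.5, -4.1, -0.7]
width: 0.0427
```

```bash
python3 arc.py 53 50 5 .16 .5 .04
```

```text
t 4.05 b [  40.5 -130.3  146.9] w [ 0.5981 -0.1159  0.1469] F [ 0.5 -4.1 -0.7] w 0.0427 q [-0.59  0.64  1.22  0.61  1.98  0.76]
xb [ 1.    -0.006  0.005] z [ 0.008  0.791 -0.612]
psi 37.8 phi 37.7 r 0.1648
[[[-0.0, -9.0, 1.0], [-0.043, -0.008, 0.0], 0.5], [[-0.0, -9.0, 1.0], [-0.043, 0.0, -0.0], 0.5], [[-0.0, -9.0, 1.0], [-0.043, 0.0, 0.0], 0.5], [[-0.0, -9.0, 1.0], [-0.043, -0.0, -0.0], 0.5], [[-0.0, -8.0, 2.0], [-0.043, 0.0, 0.0], 0.5]]
```

servo_tool --series '[[[0,-9,2],[-0.045,-0.008,0],0.5],[[0,-10,2],[-0.045,0,0],0.5],[[0,-10,2],[-0.045,0,0],0.5],[[0,-10,2],[-0.045,0,0],0.5],[[0,-10,2],[-0.045,0,0],0.5]]'

```text
time_s: 4.47
ee_pos: [0.5881, -0.079, 0.1821]
orientation: [-2.459, -0.323, 0.101]
wrist_force: [0.8, -4.4, 0.3]
width: 0.0427
```

```bash
python3 arc.py 70 66 5 .16 .5 .04
```

```text
t 4.47 b [ 40.6 -92.1 182.1] w [ 0.5881 -0.079   0.1821] F [ 0.8 -4.4  0.3] w 0.0427 q [-0.5   0.45  1.32  0.48  1.84  0.82]
xb [ 1.    -0.005  0.007] z [ 0.009  0.616 -0.787]
psi 55.9 phi 52.0 r 0.1644
[[[-0.0, -8.0, 2.0], [-0.049, -0.009, 0.0], 0.5], [[-0.0, -8.0, 2.0], [-0.049, 0.0, 0.0], 0.5], [[-0.0, -8.0, 2.0], [-0.049, -0.0, -0.0], 0.5], [[-0.0, -8.0, 2.0], [-0.049, 0.0, 0.0], 0.5], [[-0.0, -8.0, 2.0], [-0.049, -0.0, -0.0], 0.5]]
```

servo_tool --series '[[[0,-9,3],[-0.05,-0.009,0],0.5],[[0,-9,3],[-0.05,0,0],0.5],[[0,-9,3],[-0.05,0,0],0.5],[[0,-9,3],[-0.05,0,0],0.5],[[0,-9,3],[-0.05,0,0],0.5]]'

```text
time_s: 4.88
ee_pos: [0.5769, -0.0363, 0.201]
orientation: [-2.73, -0.36, 0.055]
wrist_force: [0.9, -4.1, 0.4]
width: 0.0424
```

```bash
python3 arc.py 88 86 5 .16 .5 .04;python3 - <<'E'
from h import *
c=optics.capture("scene");  crop(c,200,80,420,330,2.5,"s7c.png")
E
```

```text
t 4.88 b [ 40.9 -47.9 201. ] w [ 0.5769 -0.0363  0.201 ] F [ 0.9 -4.1  0.4] w 0.0424 q [-0.37  0.28  1.42  0.32  1.67  0.94]
xb [ 1.    -0.004  0.011] z [ 0.012  0.38  -0.925]
psi 72.8 phi 67.7 r 0.1623
[[[-0.0, -8.0, 1.0], [-0.064, -0.012, -0.0], 0.5], [[-0.0, -8.0, 1.0], [-0.064, 0.0, -0.0], 0.5], [[-0.0, -8.0, 1.0], [-0.064, 0.0, 0.0], 0.5], [[-0.0, -8.0, 1.0], [-0.064, 0.0, 0.0], 0.5], [[-0.0, -8.0, 1.0], [-0.064, 0.0, 0.0], 0.5]]
```

View pics/s7c.png

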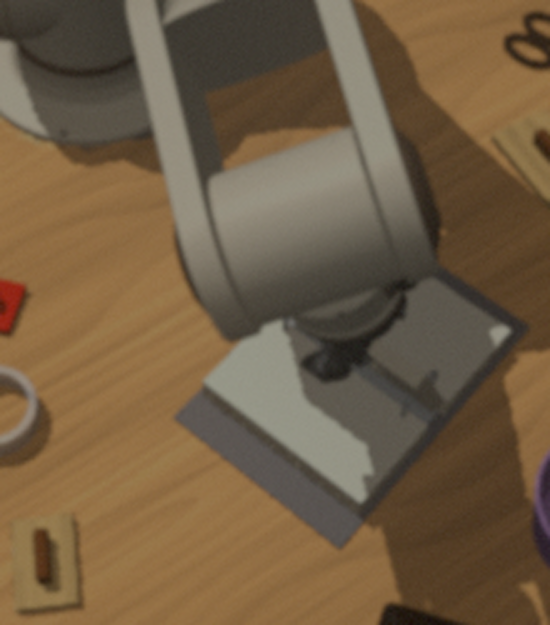

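Leaf is nearly upright in the cage; the loose plate (crop 45,560) is undisturbed. Continue.

servo_tool --series '[[[0,-9,2],[-0.06,-0.01,0],0.5],[[0,-9,2],[-0.06,0,0],0.5],[[0,-9,2],[-0.06,0,0],0.5],[[0,-9,2],[-0.06,0,0],0.5],[[0,-9,2],[-0.06,0,0],0.5]]'

```text
time_s: 5.35
ee_pos: [0.5653, 0.0075, 0.2089]
orientation: [-3.042, -0.399, -0.001]
wrist_force: [0.2, -2.2, -0.1]
width: 0.0427
```

```bash
python3 arc.py 108 104 6 .16 .5 .04
```

```text
t 5.35 b [ 41.2  -2.6 208.9] w [0.5653 0.0075 0.2089] F [ 0.2 -2.2 -0.1] w 0.0427 q [-0.16  0.15  1.51  0.07  1.5   1.14]
xb [ 1.    -0.004  0.01 ] z [ 0.01   0.073 -0.997]
psi 89.1 phi 85.8 r 0.1629
[[[-0.0, -9.0, 1.0], [-0.053, -0.01, -0.003], 0.5], [[-0.0, -9.0, 1.0], [-0.053, -0.0, -0.0], 0.5], [[-0.0, -9.0, 1.0], [-0.053, -0.0, 0.0], 0.5], [[-0.0, -9.0, 1.0], [-0.053, 0.0, -0.0], 0.5], [[-0.0, -9.0, 1.0], [-0.053, 0.0, 0.0], 0.5]]
[[[-0.0, -9.0, 1.0], [-0.053, 0.0, 0.0], 0.5]]
```

servo_tool --series '[[[0,-9,2],[-0.055,-0.01,0],0.5],[[0,-10,2],[-0.055,0,0],0.5],[[0,-10,2],[-0.055,0,0],0.5],[[0,-10,2],[-0.055,0,0],0.5],[[0,-10,2],[-0.055,0,0],0.5]]'

```text
time_s: 5.77
ee_pos: [0.5534, 0.0537, 0.2026]
orientation: [2.904, 0.374, 0.053]
wrist_force: [-1.4, -3.1, 1.5]
width: 0.0426
```

```bash
python3 arc.py 123 120 5 .16 .5 .04
```

```text
t 5.77 b [ 41.7  45.  202.6] w [0.5534 0.0537 0.2026] F [-1.4 -3.1  1.5] w 0.0426 q [ 0.07  0.11  1.58 -0.21  1.4   1.42]
xb [ 1.    -0.007  0.008] z [ 0.007 -0.214 -0.977]
psi 106.0 phi 102.4 r 0.1629
[[[-0.0, -10.0, 1.0], [-0.062, -0.006, -0.009], 0.5], [[-0.0, -9.0, 1.0], [-0.062, 0.0, 0.0], 0.5], [[-0.0, -9.0, 1.0], [-0.062, 0.0, -0.0], 0.5], [[-0.0, -9.0, 1.0], [-0.062, 0.0, 0.0], 0.5], [[-0.0, -9.0, 1.0], [-0.062, -0.0, -0.0], 0.5]]
```

servo_tool --series '[[[0,-10,2],[-0.055,-0.006,-0.007],0.5],[[0,-10,2],[-0.055,0,0],0.5],[[0,-10,2],[-0.055,0,0],0.5],[[0,-10,2],[-0.055,0,0],0.5],[[0,-10,2],[-0.055,0,0],0.5]]'

```text
time_s: 6.18
ee_pos: [0.5425, 0.0964, 0.182]
orientation: [2.62, 0.338, 0.098]
wrist_force: [-0.2, -1.6, 1.8]
width: 0.0432
```

```bash
python3 arc.py 140 133 5 .16 .5 .04
```

```text
t 6.18 b [ 42.4  89.2 182. ] w [0.5425 0.0964 0.182 ] F [-0.2 -1.6  1.8] w 0.0432 q [ 0.31  0.17  1.63 -0.51  1.39  1.73]
xb [ 1.    -0.006  0.008] z [ 0.004 -0.482 -0.876]
psi 123.3 phi 118.8 r 0.1626
[[[-1.0, -9.0, 2.0], [-0.049, -0.004, -0.009], 0.5], [[-0.0, -9.0, 2.0], [-0.049, -0.0, 0.0], 0.5], [[-0.0, -9.0, 2.0], [-0.049, 0.0, -0.0], 0.5], [[-0.0, -9.0, 2.0], [-0.049, -0.0, 0.0], 0.5], [[-0.0, -9.0, 2.0], [-0.049, -0.0, -0.0], 0.5]]
```

servo_tool --series '[[[-1,-10,3],[-0.045,-0.004,-0.007],0.5],[[0,-10,3],[-0.045,0,0],0.5],[[0,-10,3],[-0.045,0,0],0.5],[[0,-10,3],[-0.045,0,0],0.5],[[0,-10,3],[-0.045,0,0],0.5]]'

```text
time_s: 6.6
ee_pos: [0.5336, 0.129, 0.1449]
orientation: [2.387, 0.307, 0.127]
wrist_force: [0.1, -0.1, 2.0]
width: 0.0425
```

```bash
python3 arc.py 150 140 4 .16 .5 .04;python3 - <<'E'
from h import *
c=optics.capture("scene");  crop(c,200,80,420,330,2.5,"s8c.png")
E
```

```text
t 6.6 b [ 42.3 122.9 144.9] w [0.5336 0.129  0.1449] F [ 0.1 -0.1  2. ] w 0.0425 q [ 0.47  0.29  1.65 -0.73  1.43  1.98]
xb [ 1.    -0.006  0.006] z [ 0.001 -0.673 -0.74 ]
psi 141.2 phi 132.3 r 0.1577
[[[-1.0, -6.0, 0.0], [-0.034, -0.0, -0.009], 0.5], [[-1.0, -6.0, 1.0], [-0.034, 0.0, 0.0], 0.5], [[-1.0, -6.0, 1.0], [-0.034, 0.0, -0.0], 0.5], [[-1.0, -6.0, 1.0], [-0.034, 0.0, -0.0], 0.5]]
```

View pics/s8c.png

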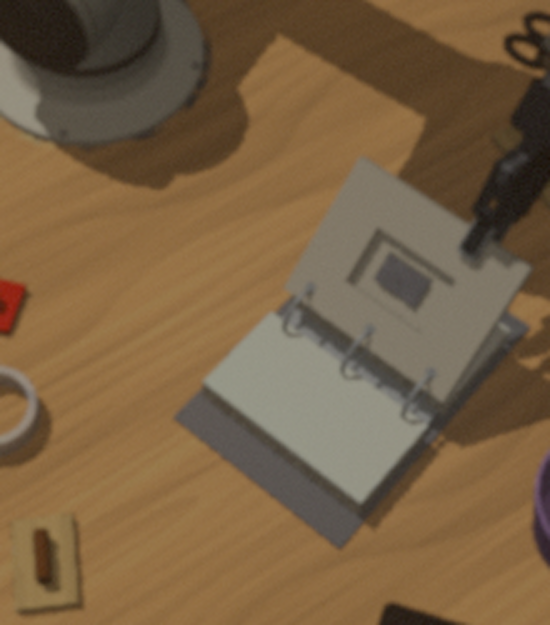

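servo_tool --series '[[[0,6,-6],[0,0,0],0.5],[[0,0,-30],[0,0,0],0.5],[[0,0,-40],[0,0,0],0.5],[[0,20,-20],[0.08,0,0],1],[[0,25,0],[0.1,0,0],1]]'

```text
time_s: 7.07
ee_pos: [0.5228, 0.1581, 0.2466]
orientation: [2.568, 0.344, 0.079]
wrist_force: [2.8, -0.8, 0.2]
width: 0.0192
```

```bash
python3 go.py .0 .135 .20 0 7 1
```

```text
t 7.07 b [ 39.5 153.9 246.6] w [0.5228 0.1581 0.2466] F [ 2.8 -0.8  0.2] w 0.0192 q [ 0.44  0.17  1.5  -0.54  1.59  1.77]
xb [ 1.    -0.001 -0.013] z [-0.012 -0.525 -0.851]
[[[-5.5, -1.2, 7.1], [0.079, 0.002, 0.0], 1.0], [[-5.6, -0.7, 7.2], [0.079, 0.002, 0.0], 1.0], [[-5.6, -0.1, 7.2], [0.079, 0.002, 0.0], 1.0], [[-5.6, 0.5, 7.2], [0.079, 0.002, 0.0], 1.0], [[-5.6, 1.0, 7.1], [0.079, 0.002, 0.0], 1.0]]
[[[-5.6, 1.6, 7.0], [0.079, 0.002, 0.0], 1.0], [[-5.6, 2.2, 6.9], [0.079, 0.002, 0.0], 1.0]]
```

servo_tool --series '[[[-8,-6,4],[0.1,0,0],1],[[-8,-3,5],[0.1,0,0],1],[[-8,0,5],[0.1,0,0],1],[[-8,2,5],[0.1,0,0],1],[[-8,3,5],[0.1,0,0],1]]'

```text
time_s: 7.48
ee_pos: [0.4887, 0.1429, 0.2385]
orientation: [3.095, 0.419, 0.031]
wrist_force: [-0.5, -0.6, -0.1]
width: 0.0002
```

```bash
python3 go.py .0 .123 .18 0 4 1;python3 - <<'E'
from h import *
c=optics.capture("scene");  crop(c,200,80,420,330,2.5,"s9c.png")
E
```

```text
t 7.48 b [  2.6 148.1 238.5] w [0.4887 0.1429 0.2385] F [-0.5 -0.6 -0.1] w 0.0002 q [ 0.14  0.    1.61 -0.02  1.51  1.45]
xb [1.    0.005 0.017] z [ 0.018 -0.02  -1.   ]
[[[-0.9, 6.0, 14.7], [0.005, -0.004, 0.001], 1.0], [[-0.9, 6.0, 14.7], [0.005, -0.004, 0.001], 1.0], [[-0.8, 6.1, 14.7], [0.005, -0.004, 0.001], 1.0], [[-0.7, 6.2, 14.7], [0.005, -0.004, 0.001], 1.0]]
```

View pics/s9c.png

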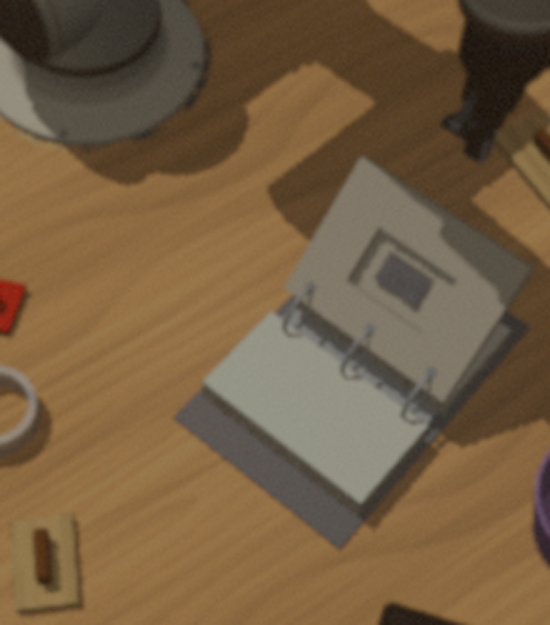

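servo_tool --series '[[[-1,8,14],[0.01,-0.01,0],1],[[-1,8,16],[0,-0.008,0],1],[[-1,8,16],[0,0,0],1],[[0,6,16],[0,0,0],1],[[0,0,6],[0,0,0],1]]'

```text
time_s: 7.95
ee_pos: [0.4965, 0.1048, 0.1758]
orientation: [-3.113, -0.411, -0.021]
wrist_force: [-0.2, 0.1, 2.2]
width: -0.0004
```

```bash
python3 go.py .0 .13 .10 0 7 1
```

```text
t 7.95 b [  0.2 109.3 175.8] w [0.4965 0.1048 0.1758] F [-0.2  0.1  2.2] w -0.0004 q [0.05 0.04 1.7  0.   1.39 1.36]
xb [ 1.    -0.002  0.013] z [ 0.013 -0.    -1.   ]
[[[-0.2, -3.0, 10.8], [0.0, -0.002, -0.0], 1.0], [[-0.2, -3.0, 10.8], [0.0, -0.002, -0.0], 1.0], [[-0.1, -3.0, 10.8], [0.0, -0.002, -0.0], 1.0], [[-0.1, -3.0, 10.8], [0.0, -0.002, -0.0], 1.0], [[-0.1, -3.0, 10.8], [0.0, -0.002, -0.0], 1.0]]
[[[-0.1, -3.0, 10.8], [0.0, -0.002, -0.0], 1.0], [[-0.0, -3.0, 10.8], [0.0, -0.002, -0.0], 1.0]]
```

servo_tool --series '[[[0,-4,10],[0,0,0],1],[[0,-4,10],[0,0,0],1],[[0,-4,10],[0,0,0],1],[[0,-4,10],[0,0,0],1],[[0,-3,10],[0,0,0],1]]'

```text
time_s: 8.37
ee_pos: [0.4931, 0.1257, 0.1246]
orientation: [-3.113, -0.412, -0.028]
wrist_force: [-0.1, -0.4, 1.0]
width: 0.0
```

servo_tool --series '[[[0,-3,10],[0,0,0],1],[[0,-3,10],[0,0,0],1],[[0,-2,10],[0,0,0],1]]'

```text
time_s: 8.62
ee_pos: [0.4908, 0.1357, 0.0914]
orientation: [-3.112, -0.416, -0.028]
wrist_force: [-0.6, 0.6, 1.7]
width: -0.0002
```

```bash
python3 go.py .0 .14 .068 0 3 1
```

```text
t 8.62 b [  2.7 140.6  91.4] w [0.4908 0.1357 0.0914] F [-0.6  0.6  1.7] w -0.0002 q [0.12 0.11 1.81 0.   1.21 1.42]
xb [1.    0.001 0.018] z [ 0.018 -0.001 -1.   ]
[[[-1.1, 0.2, 7.8], [0.0, -0.006, 0.0], 1.0], [[-1.0, 0.2, 7.8], [0.0, -0.006, 0.0], 1.0], [[-1.0, 0.2, 7.8], [0.0, -0.006, 0.0], 1.0]]
```

servo_tool --series '[[[-1,0,6],[0,-0.006,0],1],[[-1,0,6],[0,-0.006,0],1],[[0,0,5],[0,0,0],1],[[0,0,4],[0,0,0],1]]'

```text
time_s: 8.95
ee_pos: [0.4887, 0.1359, 0.0671]
orientation: [-3.114, -0.417, -0.006]
wrist_force: [-24.1, -1.4, 91.1]
width: -0.0
```

servo_tool --series '[[[0,0,3],[0,0,0],1],[[0,0,3],[0,0,0],1]]'

```text
time_s: 9.12
ee_pos: [0.4888, 0.136, 0.0673]
orientation: [-3.114, -0.418, -0.007]
wrist_force: [-33.7, -4.2, 68.2]
width: 0.0004
```

```bash
python3 go.py .0 .14 .068 0 3 1
```

```text
t 9.12 b [  0.9 141.3  67.3] w [0.4888 0.136  0.0673] F [-33.7  -4.2  68.2] w 0.0004 q [0.12 0.14 1.83 0.   1.17 1.42]
xb [1.    0.002 0.004] z [ 0.004 -0.    -1.   ]
[[[-0.3, 0.4, -0.2], [0.0, -0.001, 0.001], 1.0], [[-0.3, 0.4, -0.2], [0.0, -0.001, 0.001], 1.0], [[-0.3, 0.4, -0.2], [0.0, -0.001, 0.001], 1.0]]
```

servo_tool --series '[[[0,0,-4],[0,0,0],1],[[0,0,-30],[0,0,0],1],[[0,10,-40],[0,0,0],1],[[0,30,-30],[0,0,0],1],[[0,38,-10],[0,0,0],0.6]]'

```text
time_s: 9.53
ee_pos: [0.5066, 0.0621, 0.1849]
orientation: [-3.112, -0.426, -0.0]
wrist_force: [1.9, 0.6, 1.4]
width: 0.0112
```

```bash
python3 go.py -.09 -.2 .18 0 3 1;python3 - <<'E'
from h import *
c=optics.capture("scene");  cv2.imwrite("pics/s10.png",c["pixels"][:,:,::-1]);crop(c,180,130,430,330,3,"s10c.png")
E
```

```text
t 9.53 b [ -1.2  65.4 184.9] w [0.5066 0.0621 0.1849] F [1.9 0.6 1.4] w 0.0112 q [-0.03  0.04  1.68  0.    1.42  1.27]
xb [1.    0.008 0.   ] z [ 0.  0. -1.]
[[[-30.3, 88.2, 1.6], [-0.0, -0.0, 0.003], 1.0], [[-30.0, 88.3, 1.6], [-0.0, -0.0, 0.003], 1.0], [[-29.8, 88.4, 1.6], [-0.0, -0.0, 0.003], 1.0]]
```

View pics/s10c.png

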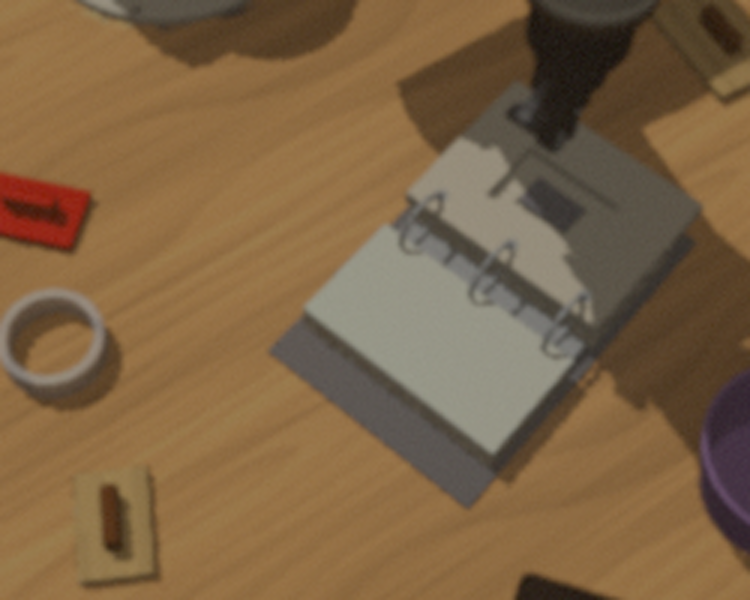

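```bash
cat > plate.py <<'E'
from h import *
from scipy.optimize import least_squares
def corners(m,eps=None):
    cnt=max(cv2.findContours(m.astype(np.uint8),0,2)[0],key=cv2.contourArea)
    return cv2.boxPoints(cv2.minAreaRect(cnt)),cnt
def fitmask(c,m,p0,zs):
    # maximise overlap of projected box hull with the mask: residual of distance transform
    M=m.astype(np.uint8); 
    sd=cv2.distanceTransform(M,2,5)-cv2.distanceTransform(1-M,2,5)
    P=np.array([[sx*.045,sy*.03,z] for sx in(-1,1) for sy in(-1,1) for z in zs])
    def hull(p):
        Rz=R.from_euler('z',p[2]); w=Rz.apply(P)+[p[0],p[1],0]; return cv2.convexHull(proj(c,w).astype(np.float32))[:,0]
    def f(p):
        h=hull(p); q=np.r_[h,h[:1]]; s=np.concatenate([q[i]+np.linspace(0,1,15,False)[:,None]*(q[i+1]-q[i]) for i in range(len(h))])
        v=cv2.remap(sd.astype(np.float32),s[:,:1].astype(np.float32),s[:,1:].astype(np.float32),cv2.INTER_LINEAR)[:,0]
        return np.resize(v-.0,200)
    s=least_squares(f,p0,diff_step=1e-3); return s.x,np.sqrt(np.mean(s.fun**2)),hull(s.x)
E
python3 - <<'E'
from plate import *
for n in("scene","top"):
    c=optics.capture(n)
    for r in silhouettes(c,"plate"):
        ctr=ray(c,[(r["rect"][0]+r["rect"][2])/2,(r["rect"][1]+r["rect"][3])/2],.006)[0]
        if np.hypot(ctr[0]-.522,ctr[1]+.368)>.05: continue
        box,cnt=corners(r["region"])
        w=ray(c,box,.011); e=w[1]-w[0]; e2=w[2]-w[1]; e=e if np.linalg.norm(e)>np.linalg.norm(e2) else e2
        y0=np.arctan2(e[1],e[0])
        x,res,h=fitmask(c,r["region"],[ctr[0],ctr[1],y0],(0,.011))
        print(n,r["p"],ctr.round(4),x.round(4),np.degrees(x[2])%180,res)
        u,v=proj(c,[x[0],x[1],.01])[0]; x0,y0=int(u)-40,int(v)-30
        im=cv2.resize(c["pixels"][y0:y0+60,x0:x0+80,::-1],None,fx=6,fy=6,interpolation=cv2.INTER_CUBIC)
        dr=lambda P:cv2.polylines(im,[np.round((P-[x0,y0]+.5)*6-.5).astype(int)],True,(0,255,0),1)
        dr(h); Rz=R.from_euler('z',x[2])
        dr(proj(c,Rz.apply([[-.025,-.007,.033],[.025,-.007,.033],[.025,.007,.033],[-.025,.007,.033]])+[x[0],x[1],0]))
        cv2.imwrite(f"pics/p_{n}.png",im)
E
python3 -c "
import cv2,numpy as np
a=cv2.imread('pics/p_scene.png');b=cv2.imread('pics/p_top.png');cv2.imwrite('pics/pp.png',cv2.resize(np.vstack([a,b]),None,fx=.8,fy=.8))"
```

```text
[ WARN:0@0.006] global loadsave.cpp:275 findDecoder imread_('pics/p_scene.png'): can't open/read file: check file path/integrity
[ WARN:0@0.006] global loadsave.cpp:275 findDecoder imread_('pics/p_top.png'): can't open/read file: check file path/integrity
Traceback (most recent call last):
cv2.error: OpenCV(4.12.0) :-1: error: (-5:Bad argument) in function 'resize'
> Overload resolution failed:
>  - src data type = object is not supported
>  - Expected Ptr<cv::UMat> for argument 'src'
```

```bash
python3 - <<'E'
from plate import *
for n in("scene","top"):
    c=optics.capture(n)
    for q in("plate","wide_plate"):
        rs=silhouettes(c,q)
        print(n,q,[(round(r["p"],2),np.round(r["rect"]).tolist()) for r in rs])
    if n=="scene":
        S=np.array([[73,476],[147,466],[157,577],[82,585]]); us=(S+.5)/3-.5+[180,130]
        w=ray(c,us,.011); print(w.round(4),w.mean(0),np.linalg.norm(np.diff(w,axis=0),axis=1))
    u,v=proj(c,[.522,-.368,.01])[0]; x0,y0=int(u)-40,int(v)-30
    crop(c,x0,y0,x0+80,y0+60,6,f"pl_{n}.png"); print(x0,y0)
print(status.get_state()["time_s"])
E
python3 -c "
import cv2,numpy as np
a=cv2.imread('pics/pl_scene.png');b=cv2.imread('pics/pl_top.png');cv2.imwrite('pics/pp.png',cv2.resize(np.vstack([a,b]),None,fx=.8,fy=.8))"
```

```text
scene plate [(0.81, [205.0, 284.0, 229.0, 322.0]), (0.77, [108.0, 224.0, 150.0, 260.0]), (0.73, [174.0, 189.0, 215.0, 214.0]), (0.57, [98.0, 278.0, 138.0, 317.0])]
scene wide_plate [(0.63, [396.0, 126.0, 440.0, 163.0])]
[[ 0.4734 -0.3743  0.011 ]
 [ 0.4994 -0.3211  0.011 ]
 [ 0.5823 -0.3614  0.011 ]
 [ 0.5552 -0.4123  0.011 ]] [ 0.52754645 -0.36728421  0.011     ] [0.05923877 0.09219311 0.05770223]
176 273
top plate [(0.82, [392.0, 256.0, 418.0, 290.0]), (0.8, [332.0, 260.0, 360.0, 293.0]), (0.74, [356.0, 179.0, 380.0, 203.0]), (0.62, [412.0, 226.0, 437.0, 244.0])]
top wide_plate [(0.73, [149.0, 202.0, 173.0, 233.0])]
329 160
10.0833
```

View pics/pp.png

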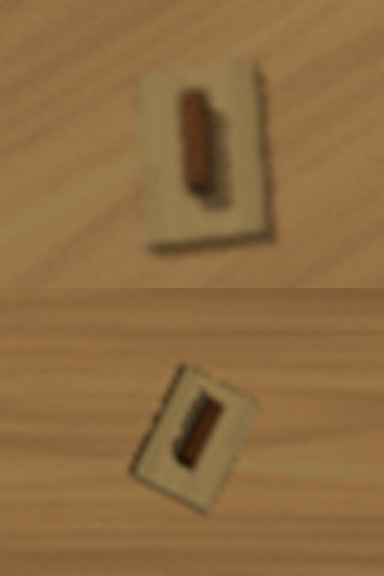

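```bash
cat > fp.py <<'E'
from plate import *
out=[]
for n in("scene","top"):
    c=optics.capture(n)
    for r in silhouettes(c,"plate"):
        ctr=ray(c,[(r["rect"][0]+r["rect"][2])/2,(r["rect"][1]+r["rect"][3])/2],.006)[0]
        if np.hypot(ctr[0]-.522,ctr[1]+.368)>.05: continue
        x,res,h=fitmask(c,r["region"],[ctr[0],ctr[1],2.66],(0,.011))
        print(n,round(r["p"],2),ctr.round(4),x.round(4),res)
        u,v=proj(c,[x[0],x[1],.01])[0]; x0,y0=int(u)-40,int(v)-30
        im=cv2.resize(c["pixels"][y0:y0+60,x0:x0+80,::-1],None,fx=6,fy=6,interpolation=cv2.INTER_CUBIC)
        dr=lambda P:cv2.polylines(im,[np.round((P-[x0,y0]+.5)*6-.5).astype(int)],True,(0,255,0),1)
        dr(h); Rz=R.from_euler('z',x[2])
        dr(proj(c,Rz.apply([[-.025,-.007,.033],[.025,-.007,.033],[.025,.007,.033],[-.025,.007,.033]])+[x[0],x[1],0]))
        out.append(im)
if out: cv2.imwrite(f"pics/pfit.png",np.vstack(out))
E
python3 fp.py
```

```text
scene 0.62 [ 0.5288 -0.3678  0.006 ] [ 0.5242 -0.3666  2.6789] 1.1619098
top 0.76 [ 0.5233 -0.3641  0.006 ] [ 0.5233 -0.3693  2.665 ] 1.4293498
```

View pics/pfit.png

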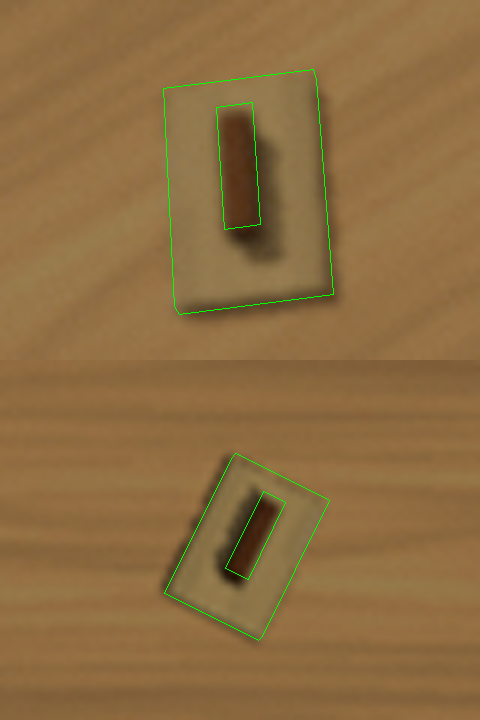

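```bash
python3 - <<'E'
from h import *
show(); rows(np.array([.524,-.368,.13]),Rtool(0,-.47),12,.6)
E
```

```text
t 10.28 b [ -2.1  65.7 180.5] w [0.5057 0.0621 0.1805] F [-0.2  0.4 -0.7] w 0.0341 q [-0.03  0.05  1.68  0.    1.42  1.27]
xb [ 1.     0.005 -0.005] z [-0.005  0.002 -1.   ]
[[[-8.1, 35.0, 4.2], [0.0, 0.0, 0.062], 0.6], [[-5.9, 35.4, 4.2], [0.0, 0.0, 0.062], 0.6], [[-3.7, 35.7, 4.2], [0.0, 0.0, 0.062], 0.6], [[-1.5, 35.8, 4.2], [0.0, 0.0, 0.062], 0.6], [[0.7, 35.9, 4.2], [0.0, 0.0, 0.062], 0.6]]
[[[2.9, 35.8, 4.2], [0.0, 0.0, 0.062], 0.6], [[5.1, 35.5, 4.2], [0.0, 0.0, 0.062], 0.6], [[7.3, 35.1, 4.2], [0.0, 0.0, 0.062], 0.6], [[9.4, 34.6, 4.2], [0.0, 0.0, 0.062], 0.6], [[11.6, 34.0, 4.2], [0.0, 0.0, 0.062], 0.6]]
[[[13.6, 33.2, 4.2], [0.0, 0.0, 0.062], 0.6], [[15.6, 32.3, 4.2], [0.0, 0.0, 0.062], 0.6]]
```

servo_tool --series '[[[-8,36,0],[0,0,0.062],0.6],[[-6,37,0],[0,0,0.062],0.6],[[-4,37,0],[0,0,0.062],0.6],[[-2,37,2],[0,0,0.062],0.6],[[1,37,4],[0,0,0.062],0.6]]'

```text
time_s: 10.7
ee_pos: [0.5139, -0.1231, 0.1752]
orientation: [-3.14, 0.062, 0.004]
wrist_force: [1.4, 0.6, 0.8]
width: 0.0341
```

servo_tool --series '[[[3,37,4],[0,0,0.062],0.6],[[5,37,4],[0,0,0.062],0.6],[[7,36,4],[0,0,0.062],0.6],[[9,36,6],[0,0,0.062],0.6],[[12,35,6],[0,0,0.062],0.6]]'

```text
time_s: 11.12
ee_pos: [0.5177, -0.3177, 0.151]
orientation: [-3.089, 0.57, 0.0]
wrist_force: [0.4, 1.3, 0.6]
width: 0.034
```

```bash
python3 - <<'E'
from h import *
show(); rows(np.array([.524,-.368,.09]),Rtool(0,-.47),4,.6)
E
```

```text
t 11.12 b [ -89.7 -304.2  151. ] w [ 0.5177 -0.3177  0.151 ] F [0.4 1.3 0.6] w 0.034 q [-0.68  0.26  1.49  0.    1.38  1.26]
xb [ 0.808 -0.589 -0.   ] z [-0.  0. -1.]
[[[6.0, 11.2, 15.3], [-0.0, 0.0, 0.026], 0.6], [[6.2, 11.0, 15.3], [-0.0, 0.0, 0.026], 0.6], [[6.5, 10.8, 15.3], [-0.0, 0.0, 0.026], 0.6], [[6.8, 10.7, 15.3], [-0.0, 0.0, 0.026], 0.6]]
```

servo_tool --series '[[[6,12,14],[0,0,0.03],0.6],[[6,12,14],[0,0,0.03],0.6],[[7,12,14],[0,0,0.03],0.6],[[7,11,14],[0,0,0.02],0.6]]'

```text
time_s: 11.45
ee_pos: [0.5218, -0.3807, 0.0937]
orientation: [3.046, -0.761, 0.004]
wrist_force: [0.6, 0.1, -0.4]
width: 0.0342
```

```bash
python3 - <<'E'
from h import *
show(); rows(np.array([.524,-.368,.03]),Rtool(0,-.47),4,.6)
for n in("scene","top"):
    c=optics.capture(n); u,v=proj(c,[.524,-.368,.03])[0]; x0,y0=int(u)-45,int(v)-40
    crop(c,x0,y0,x0+90,y0+70,5,f"g_{n}.png")
E
python3 -c "
import cv2,numpy as np
a=cv2.imread('pics/g_scene.png');b=cv2.imread('pics/g_top.png');cv2.imwrite('pics/gg.png',cv2.resize(np.vstack([a,b]),None,fx=.85,fy=.85))"
```

```text
t 11.45 b [-102.2 -366.    93.7] w [ 0.5218 -0.3807  0.0937] F [ 0.6  0.1 -0.4] w 0.0342 q [-0.75  0.38  1.46 -0.    1.3   1.31]
xb [ 0.729 -0.685  0.003] z [ 0.001 -0.003 -1.   ]
[[[-1.1, -3.1, 15.9], [0.0, -0.001, -0.005], 0.6], [[-1.0, -3.1, 15.9], [0.0, -0.001, -0.005], 0.6], [[-1.0, -3.1, 15.9], [0.0, -0.001, -0.005], 0.6], [[-1.0, -3.1, 15.9], [0.0, -0.001, -0.005], 0.6]]
```

View pics/gg.png

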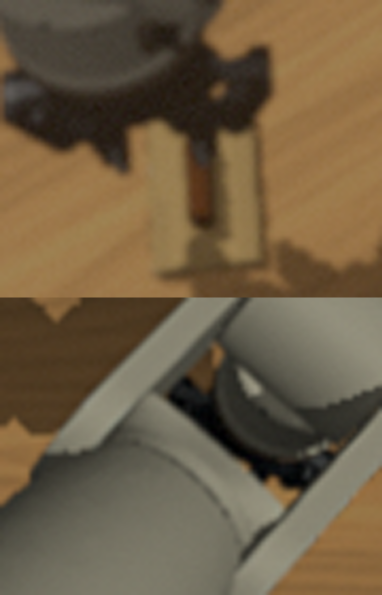

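servo_tool --series '[[[-2,-7,10],[0,0,-0.01],0.6],[[-2,-6,12],[0,0,-0.01],0.6],[[-1,-1,14],[0,0,0],0.6],[[0,0,10],[0,0,0],0.6]]'

```text
time_s: 11.88
ee_pos: [0.5244, -0.3629, 0.0455]
orientation: [3.056, -0.722, 0.004]
wrist_force: [0.5, -0.9, 0.0]
width: 0.0346
```

```bash
python3 - <<'E'
from h import *
show(); rows(np.array([.524,-.368,.03]),Rtool(0,-.47),2,.6)
c=optics.capture("scene"); crop(c,170,240,270,340,6,"g2.png")
E
```

```text
t 11.88 b [ -95.  -349.5   45.5] w [ 0.5244 -0.3629  0.0455] F [ 0.5 -0.9  0. ] w 0.0346 q [-0.73  0.41  1.53 -0.    1.2   1.31]
xb [ 0.746 -0.666  0.003] z [ 0.002 -0.003 -1.   ]
[[[0.9, 2.4, 7.8], [0.001, -0.002, 0.003], 0.6], [[0.9, 2.4, 7.7], [0.001, -0.002, 0.003], 0.6]]
```

View pics/g2.png

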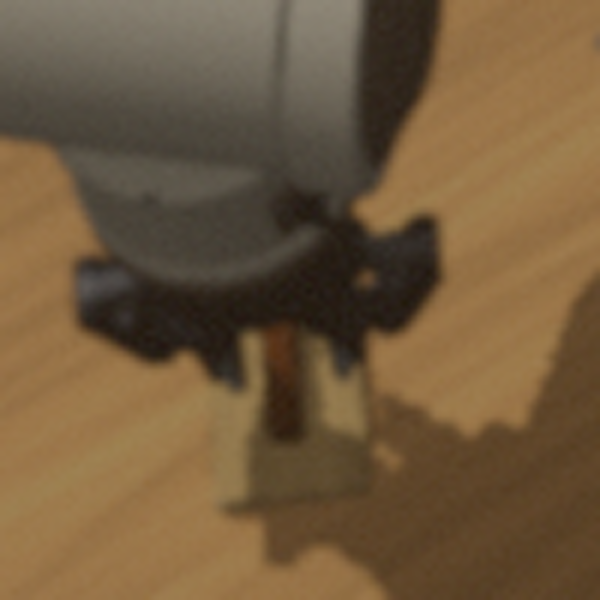

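servo_tool --series '[[[1,3,6],[0,0,0],0.6],[[1,0,6],[0,0,0],0.6],[[0,0,3],[0,0,0],0.6]]'

```text
time_s: 12.18
ee_pos: [0.5251, -0.3648, 0.0282]
orientation: [3.057, -0.718, 0.002]
wrist_force: [-0.4, -0.4, 0.2]
width: 0.0342
```

```bash
python3 -c "
from h import *
show(); rows(np.array([.524,-.368,.03]),Rtool(0,-.47),1,.6)"
```

```text
t 12.18 b [ -94.8 -351.5   28.2] w [ 0.5251 -0.3648  0.0282] F [-0.4 -0.4  0.2] w 0.0342 q [-0.73  0.43  1.53 -0.    1.17  1.3 ]
xb [ 0.748 -0.663  0.002] z [ 0.001 -0.002 -1.   ]
[[[0.4, 3.4, -1.8], [0.001, -0.002, 0.009], 0.6]]
```

Close at modest force.

servo_tool --series '[[[0,0,-1],[0,0,0],1],[[0,0,0],[0,0,0],1],[[0,0,0],[0,0,0],1],[[0,0,0],[0,0,0],1],[[0,0,0],[0,0,0],1]]' --grip_force 50

```text
time_s: 12.6
ee_pos: [0.5257, -0.3655, 0.0303]
orientation: [3.057, -0.718, 0.005]
wrist_force: [-0.6, -0.4, -0.9]
width: 0.0125
```

servo_tool --series '[[[0,0,-10],[0,0,0],1],[[0,0,-25],[0,0,0],1],[[0,0,-35],[0,0,0],1],[[0,0,-35],[0,0,0],1],[[0,0,0],[0,0,0],1]]'

```text
time_s: 13.02
ee_pos: [0.5243, -0.3645, 0.1406]
orientation: [3.058, -0.719, -0.0]
wrist_force: [0.8, -1.2, -0.3]
width: 0.0126
```

```bash
python3 - <<'E'
from h import *
show(); rows(b2w(np.array([-.0,.085,.14])),Rtool(0),11,1)
c=optics.capture("scene"); crop(c,150,170,400,340,3,"g3.png")
E
```

```text
t 13.02 b [ -95.5 -351.   140.6] w [ 0.5243 -0.3645  0.1406] F [ 0.8 -1.2 -0.3] w 0.0126 q [-0.73  0.33  1.43 -0.    1.38  1.3 ]
xb [ 0.748 -0.664 -0.   ] z [-0.  0. -1.]
[[[-19.8, -35.4, 0.1], [0.0, 0.0, -0.066], 1], [[-17.4, -36.6, 0.1], [0.0, 0.0, -0.066], 1], [[-15.0, -37.7, 0.1], [0.0, 0.0, -0.066], 1], [[-12.5, -38.6, 0.1], [0.0, 0.0, -0.066], 1], [[-9.9, -39.4, 0.1], [0.0, 0.0, -0.066], 1]]
[[[-7.3, -39.9, 0.1], [0.0, 0.0, -0.066], 1], [[-4.6, -40.3, 0.1], [0.0, 0.0, -0.066], 1], [[-2.0, -40.5, 0.1], [0.0, 0.0, -0.066], 1], [[0.7, -40.6, 0.1], [0.0, 0.0, -0.066], 1], [[3.4, -40.4, 0.1], [0.0, 0.0, -0.066], 1]]
[[[6.1, -40.1, 0.1], [0.0, 0.0, -0.066], 1]]
```

View pics/g3.png

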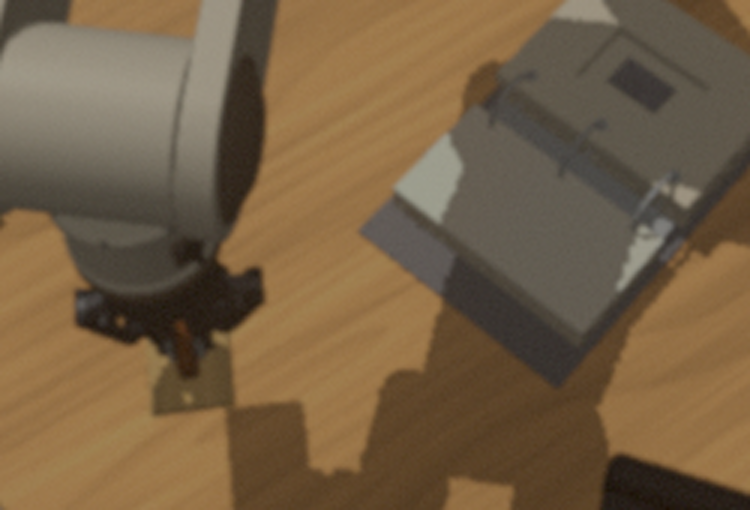

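```bash
python3 - <<'E'
from h import *
a=.0
out=[]
for n in("scene","top"):
    c=optics.capture(n); 
    ctr=proj(c,b2w([0,.085,.054]))[0]; x0,y0=int(ctr[0])-50,int(ctr[1])-37; k=7.5
    im=cv2.resize(c["pixels"][y0:y0+75,x0:x0+100,::-1],None,fx=k,fy=k,interpolation=cv2.INTER_CUBIC)
    im=np.clip(im.astype(float)*1.7,0,255).astype(np.uint8)
    cv2.imwrite(f"pics/r_{n}_raw.png",im)
    def dr(P,col): cv2.polylines(im,[np.round((proj(c,np.array([b2w(p) for p in P]))-[x0,y0]+.5)*k-.5).astype(int)],True,col,1)
    q=lambda cx,cy,hx,hy,z:[[cx-hx,cy-hy,z],[cx+hx,cy-hy,z],[cx+hx,cy+hy,z],[cx-hx,cy+hy,z]]
    dr(q(0,.0875,.1,.0775,.054),(0,255,0)); dr(q(0,.085,.047,.032,.054),(0,0,255)); dr(q(0,.085,.047,.032,.043),(0,255,255)); dr(q(0,.085,.025,.015,.048),(255,0,0))
    cv2.imwrite(f"pics/r_{n}.png",im)
E
```

```text
(no output)
```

View pics/r_scene.png

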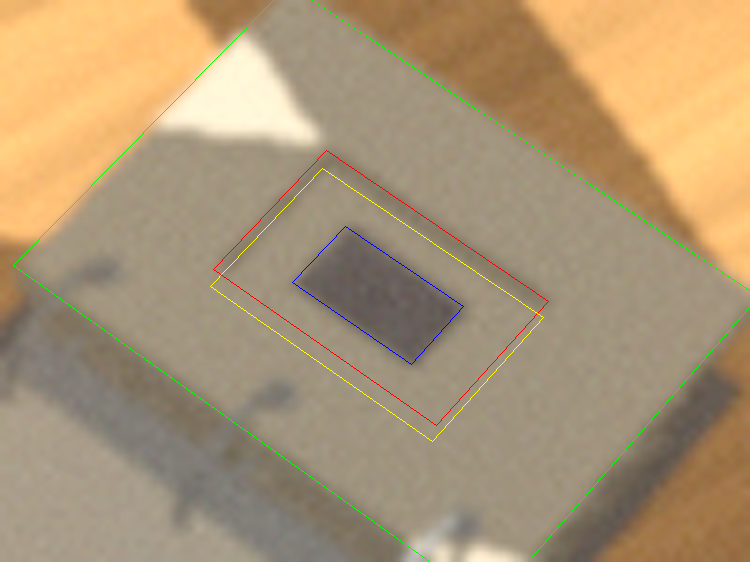

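View pics/r_top.png

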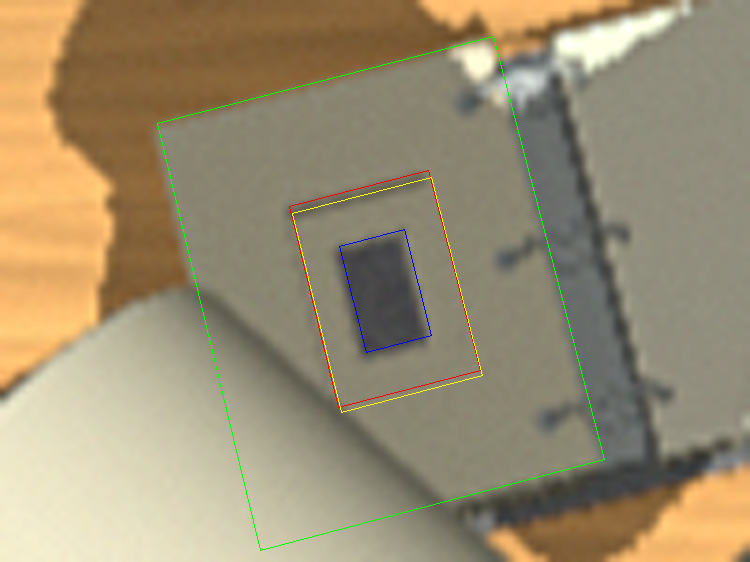

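servo_tool --series '[[[-20,-36,0],[0,0,-0.07],1],[[-17,-37,0],[0,0,-0.07],1],[[-15,-38,0],[0,0,-0.07],1],[[-12,-38,0],[0,0,-0.07],1],[[-10,-38,0],[0,0,-0.07],1]]'

```text
time_s: 13.58
ee_pos: [0.5076, -0.16, 0.1265]
orientation: [-3.128, 0.171, 0.025]
wrist_force: [0.8, -0.0, -0.5]
width: 0.0126
```

servo_tool --series '[[[-7,-38,0],[0,0,-0.07],1],[[-5,-38,0],[0,0,-0.07],1],[[-2,-38,0],[0,0,-0.07],1],[[1,-38,0],[0,0,-0.07],1],[[3,-38,0],[0,0,-0.07],1]]'

```text
time_s: 14.0
ee_pos: [0.4841, 0.0401, 0.1226]
orientation: [-3.1, -0.402, 0.037]
wrist_force: [0.5, -0.7, -1.2]
width: 0.0128
```

```bash
python3 - <<'E'
from h import *
show(); rows(b2w(np.array([-.0,.085,.12])),Rtool(0),4,1)
E
```

```text
t 14.0 b [-28.8  50.  122.6] w [0.4841 0.0401 0.1226] F [ 0.5 -0.7 -1.2] w 0.0128 q [-0.08  0.06  1.8   0.01  1.32  1.23]
xb [ 1.    -0.006 -0.022] z [-0.021  0.019 -1.   ]
[[[7.1, -8.8, 0.7], [-0.005, 0.005, -0.002], 1], [[7.2, -8.8, 0.7], [-0.005, 0.005, -0.002], 1], [[7.2, -8.8, 0.6], [-0.005, 0.005, -0.002], 1], [[7.2, -8.7, 0.6], [-0.005, 0.005, -0.002], 1]]
```

servo_tool --series '[[[9,-11,0],[-0.006,0.006,-0.003],1],[[8,-10,2],[-0.006,0.006,-0.003],1],[[8,-9,4],[-0.004,0.005,-0.002],1],[[4,-6,4],[-0.004,0.004,0],1],[[0,0,0],[0,0,0],1]]'

```text
time_s: 14.42
ee_pos: [0.4977, 0.0922, 0.1067]
orientation: [-3.11, -0.438, 0.013]
wrist_force: [-0.0, -1.1, -1.5]
width: 0.0131
```

```bash
cat > ck.py <<'E'
from h import *
show(); s=status.get_state(); rows(b2w(np.array([-.0,.085,.10])),Rtool(0),4,1)
b=w2b(s["ee_pos"]); Rb=R.from_euler('z',-YAW)*R.from_rotvec(s["orientation"])
out=[]
for n in("scene","top"):
    c=optics.capture(n); 
    ctr=proj(c,b2w([0,.085,.06]))[0]; x0,y0=int(ctr[0])-45,int(ctr[1])-35; k=8
    im=cv2.resize(c["pixels"][y0:y0+70,x0:x0+90,::-1],None,fx=k,fy=k,interpolation=cv2.INTER_CUBIC)
    im=np.clip(im.astype(float)*1.7,0,255).astype(np.uint8)
    def dr(P,col): cv2.polylines(im,[np.round((proj(c,np.array([b2w(p) for p in P]))-[x0,y0]+.5)*k-.5).astype(int)],True,col,1)
    q=lambda cx,cy,hx,hy,z:[[cx-hx,cy-hy,z],[cx+hx,cy-hy,z],[cx+hx,cy+hy,z],[cx-hx,cy+hy,z]]
    dr(q(0,.085,.047,.032,.054),(0,0,255))
    for z,col in((.0303-.011,(0,255,0)),(.0303,(255,255,0))):
        P=np.array(q(0,0,.045,.03,z)); dr(Rb.apply(P)+b,col)
    cv2.imwrite(f"pics/ck_{n}.png",im)
E
python3 ck.py
```

```text
t 14.42 b [ -2.   96.8 106.7] w [0.4977 0.0922 0.1067] F [-0.  -1.1 -1.5] w 0.0131 q [ 0.03  0.1   1.78 -0.    1.27  1.32]
xb [ 1.     0.015 -0.008] z [-0.008  0.002 -1.   ]
[[[0.5, 3.0, 1.7], [-0.0, 0.002, 0.004], 1], [[0.5, 3.0, 1.7], [-0.0, 0.002, 0.004], 1], [[0.5, 2.9, 1.7], [-0.0, 0.002, 0.004], 1], [[0.5, 2.9, 1.7], [-0.0, 0.002, 0.004], 1]]
```

View pics/ck_scene.png

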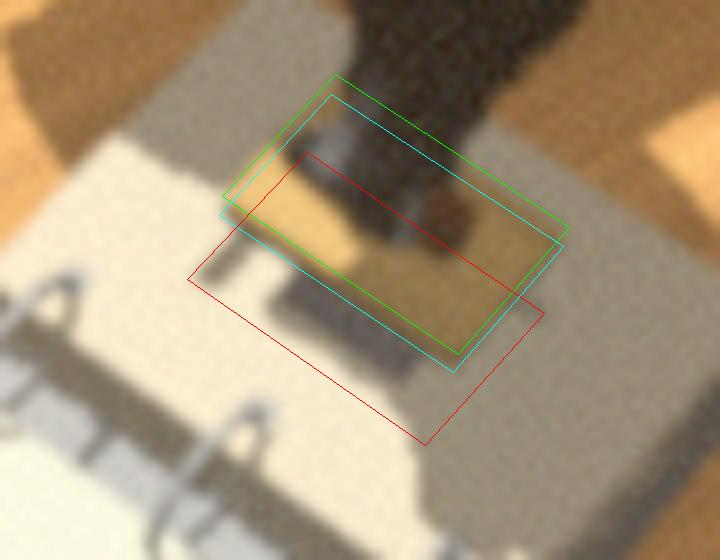

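View pics/ck_top.png

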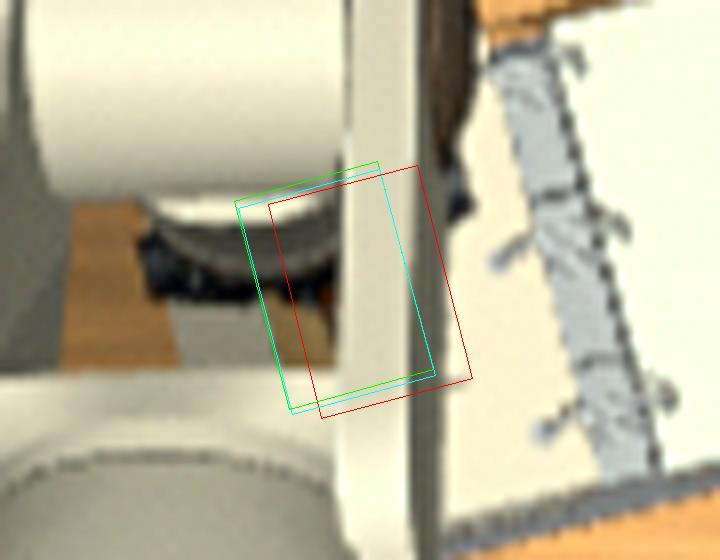

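servo_tool --series '[[[0,5,3],[0,0.002,0.005],1],[[0,4,3],[0,0.002,0.005],1],[[1,3,4],[0,0.002,0.004],1],[[0,0,2],[0,0,0.002],1]]'

```text
time_s: 14.85
ee_pos: [0.5023, 0.076, 0.0948]
orientation: [-3.114, -0.405, 0.003]
wrist_force: [-0.6, -1.2, -1.7]
width: 0.0132
```

```bash
python3 ck.py
```

```text
t 14.85 b [-1.8 79.9 94.8] w [0.5023 0.076  0.0948] F [-0.6 -1.2 -1.7] w 0.0132 q [-0.    0.11  1.79  0.    1.24  1.31]
xb [ 1.    -0.006 -0.002] z [-0.001  0.001 -1.   ]
[[[0.4, -1.3, -1.3], [-0.0, 0.0, -0.001], 1], [[0.4, -1.3, -1.3], [-0.0, 0.0, -0.001], 1], [[0.4, -1.3, -1.3], [-0.0, 0.0, -0.001], 1], [[0.4, -1.3, -1.3], [-0.0, 0.0, -0.001], 1]]
```

View pics/ck_scene.png

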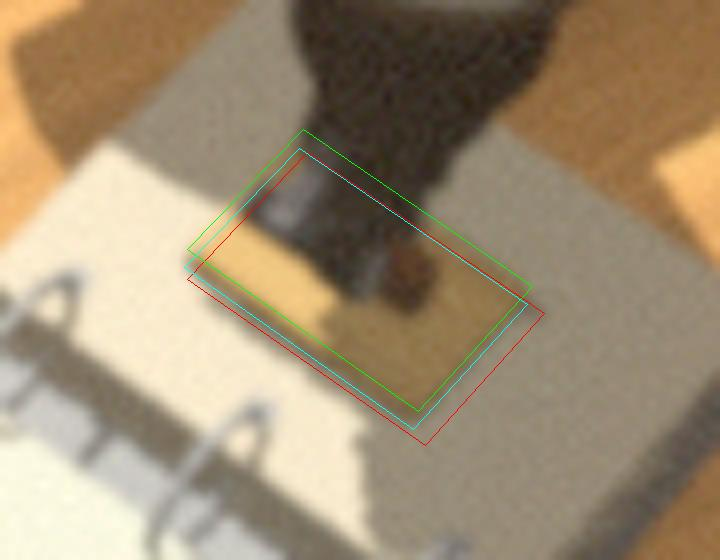

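servo_tool --series '[[[1,-3,0],[0,0,-0.003],1],[[0,-2,0],[0,0,-0.002],1],[[0,0,0],[0,0,0],1]]'

```text
time_s: 15.2
ee_pos: [0.5018, 0.0818, 0.0951]
orientation: [-3.113, -0.413, 0.003]
wrist_force: [0.0, 0.4, -0.1]
width: 0.0128
```

```bash
python3 -c "
from h import *
show()"
```

```text
t 15.2 b [-0.8 85.6 95.1] w [0.5018 0.0818 0.0951] F [ 0.   0.4 -0.1] w 0.0128 q [0.01 0.12 1.79 0.   1.24 1.32]
xb [ 1.    -0.001 -0.002] z [-0.002  0.002 -1.   ]
```

Aligned. Descend slowly.

servo_tool --series '[[[0,0,3],[0,0,0],1],[[0,0,3],[0,0,0],1],[[0,0,1],[0,0,0],1],[[0,0,0],[0,0,0],1]]'

```text
time_s: 15.53
ee_pos: [0.5018, 0.0825, 0.0877]
orientation: [-3.113, -0.415, 0.002]
wrist_force: [-0.8, 0.4, -0.7]
width: 0.0128
```

```bash
python3 ck.py
```

```text
t 15.53 b [-0.6 86.3 87.7] w [0.5018 0.0825 0.0877] F [-0.8  0.4 -0.7] w 0.0128 q [0.01 0.12 1.8  0.   1.22 1.32]
xb [ 1.     0.001 -0.001] z [-0.001  0.002 -1.   ]
[[[0.1, 0.3, -3.1], [-0.0, 0.0, 0.0], 1], [[0.1, 0.3, -3.1], [-0.0, 0.0, 0.0], 1], [[0.1, 0.3, -3.1], [-0.0, 0.0, 0.0], 1], [[0.1, 0.3, -3.1], [-0.0, 0.0, 0.0], 1]]
```

View pics/ck_scene.png

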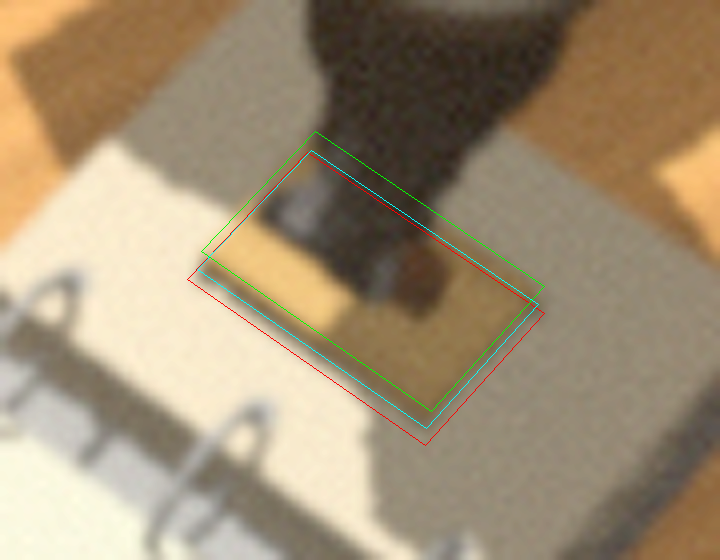

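```bash
python3 - <<'E'
from h import *
c=optics.capture("scene"); ctr=proj(c,b2w([0,.085,.06]))[0]; x0,y0=int(ctr[0])-30,int(ctr[1])-25
crop(c,x0,y0,x0+60,y0+48,12,"raw.png"); print(x0,y0)
b=w2b(status.get_state()["ee_pos"])
for z,hx,hy,cx,cy in((b[2]-.0193,.045,.03,b[0],b[1]),(.054,.047,.032,0,.085)):
    print(((proj(c,np.array([b2w([cx+sx*hx,cy+sy*hy,z]) for sx,sy in((-1,-1),(1,-1),(1,1),(-1,1))]))-[x0,y0]+.5)*12-.5).round())
im=c["pixels"]; print(silhouettes(c,"plate")[:1] and [(r["p"],r["rect"]) for r in silhouettes(c,"plate")])
E
```

```text
333 170
[[121. 256.]
 [467. 496.]
 [636. 309.]
 [292.  77.]]
[[100. 299.]
 [458. 548.]
 [637. 349.]
 [281. 109.]]
[(0.85, [98.1, 273.2, 141.8, 314.8]), (0.79, [173.2, 188.8, 212.4, 213.6]), (0.65, [109.1, 224.8, 152.2, 261.6]), (0.62, [343.9, 179.3, 383.5, 209.4])]
```

View pics/raw.png

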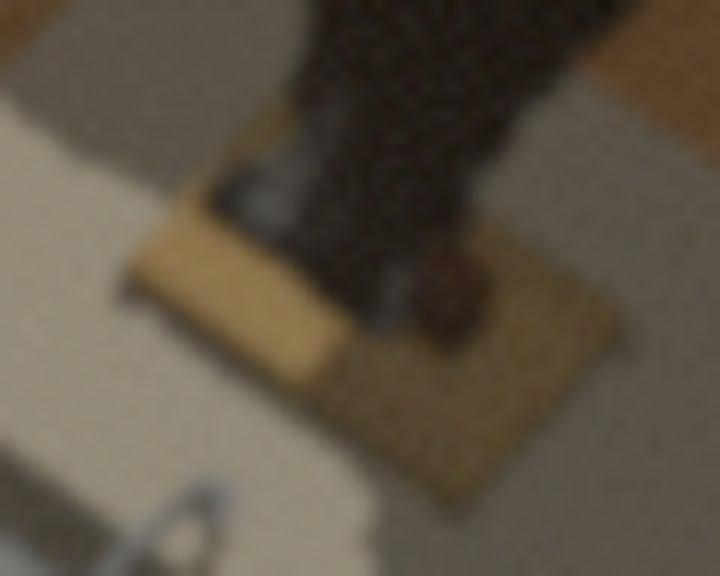

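servo_tool --series '[[[0,0.5,2],[0,0,0],1],[[0,0.5,2],[0,0,0],1],[[0,0,1],[0,0,0],1],[[0,0,0],[0,0,0],1]]'

```text
time_s: 16.12
ee_pos: [0.5025, 0.0813, 0.083]
orientation: [-3.113, -0.414, 0.0]
wrist_force: [-1.5, 0.9, 2.7]
width: 0.013
```

```bash
python3 -c "
from h import *
show()"
```

```text
t 16.12 b [-0.2 85.  83. ] w [0.5025 0.0813 0.083 ] F [-1.5  0.9  2.7] w 0.013 q [0.01 0.13 1.8  0.   1.21 1.31]
xb [1. 0. 0.] z [ 0.     0.001 -1.   ]
```

servo_tool --series '[[[0,0,1],[0,0,0],1],[[0,0,0.5],[0,0,0],1]]'

```text
time_s: 16.28
ee_pos: [0.5026, 0.0815, 0.0826]
orientation: [-3.113, -0.414, -0.001]
wrist_force: [-6.8, -0.3, 12.6]
width: 0.0127
```

```bash
python3 - <<'E'
from h import *
show()
c=optics.capture("scene"); crop(c,333,170,393,218,12,"raw2.png")
E
```

```text
t 16.28 b [-0.  85.1 82.6] w [0.5026 0.0815 0.0826] F [-6.8 -0.3 12.6] w 0.0127 q [0.01 0.13 1.8  0.   1.21 1.31]
xb [1.    0.001 0.001] z [ 0.001  0.001 -1.   ]
```

View pics/raw2.png

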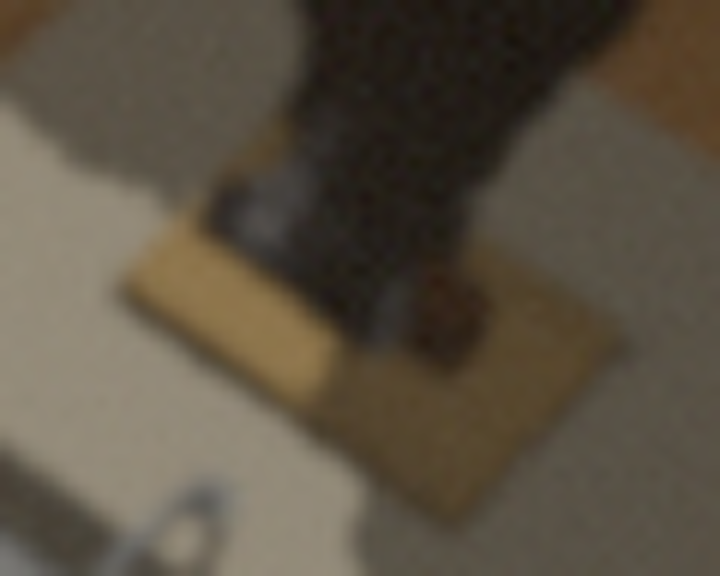

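servo_tool --series '[[[0,0,-2.5],[0,0,0],1],[[0.5,-1.5,0],[0,0,0],1],[[0,0,0],[0,0,0],1]]'

```text
time_s: 16.58
ee_pos: [0.5028, 0.0831, 0.0855]
orientation: [-3.113, -0.414, -0.001]
wrist_force: [-0.1, 0.5, -1.2]
width: 0.0128
```

servo_tool --series '[[[0,0,2],[0,0,0],1],[[0,0,1],[0,0,0],1]]'

```text
time_s: 16.75
ee_pos: [0.5028, 0.0832, 0.0823]
orientation: [-3.113, -0.414, -0.002]
wrist_force: [-0.2, 0.4, -1.4]
width: 0.0128
```

```bash
python3 - <<'E'
from h import *
show()
c=optics.capture("scene"); crop(c,333,170,393,218,12,"raw3.png")
c=optics.capture("top"); x0,y0=[int(v) for v in proj(c,b2w([0,.085,.06]))[0]-[35,28]];crop(c,x0,y0,x0+70,y0+56,10,"rawt3.png")
E
```

```text
t 16.75 b [ 0.6 86.7 82.3] w [0.5028 0.0832 0.0823] F [-0.2  0.4 -1.4] w 0.0128 q [0.01 0.13 1.8  0.   1.21 1.32]
xb [1.    0.001 0.001] z [ 0.001  0.001 -1.   ]
```

View pics/raw3.png

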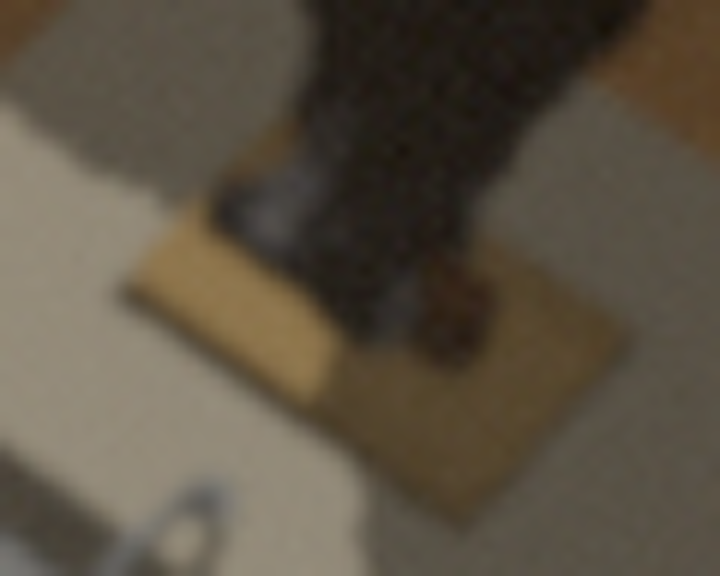

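View pics/rawt3.png

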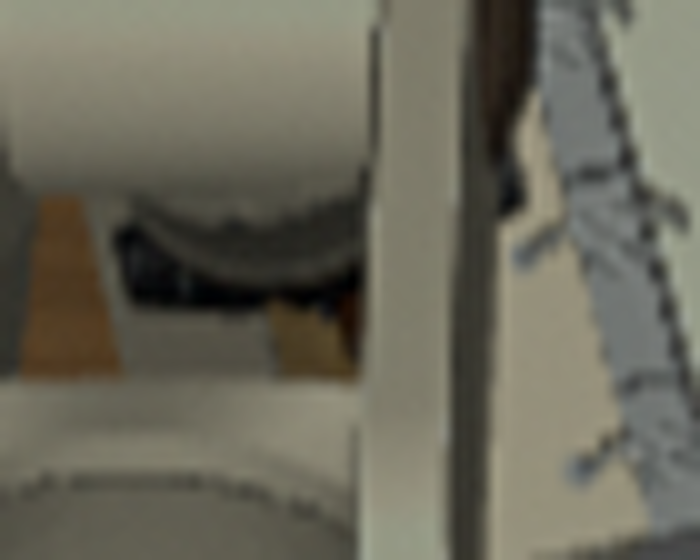

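servo_tool --series '[[[0,0,1],[0,0,0],1],[[0,0,1],[0,0,0],1]]'

```text
time_s: 17.02
ee_pos: [0.5028, 0.0831, 0.0801]
orientation: [-3.113, -0.414, -0.001]
wrist_force: [0.2, -0.1, -0.0]
width: 0.0131
```

```bash
python3 -c "
from h import *
show()"
```

```text
t 17.02 b [ 0.5 86.7 80.1] w [0.5028 0.0831 0.0801] F [ 0.2 -0.1 -0. ] w 0.0131 q [0.01 0.13 1.81 0.   1.2  1.32]
xb [1.    0.    0.001] z [ 0.001  0.001 -1.   ]
```

It is entering freely. On to the pad, then press.

servo_tool --series '[[[0,0,1],[0,0,0],1],[[0,0,1],[0,0,0],1],[[0,0,1],[0,0,0],1]]'

```text
time_s: 17.27
ee_pos: [0.5028, 0.0831, 0.0767]
orientation: [-3.113, -0.414, -0.001]
wrist_force: [-2.1, 0.2, 3.6]
width: 0.0131
```

servo_tool --series '[[[0,0,1],[0,0,0],1],[[0,0,1],[0,0,0],1]]'

```text
time_s: 17.43
ee_pos: [0.5028, 0.0831, 0.0749]
orientation: [-3.113, -0.414, -0.001]
wrist_force: [-4.2, 0.2, 4.8]
width: 0.0129
```

servo_tool --series '[[[0,0,1],[0,0,0],1],[[0,0,0.7],[0,0,0],1]]'

```text
time_s: 17.6
ee_pos: [0.5028, 0.0831, 0.0733]
orientation: [-3.113, -0.414, -0.001]
wrist_force: [-3.2, -0.7, 5.3]
width: 0.013
```

servo_tool --series '[[[0,0,0.5],[0,0,0],1]]'

```text
time_s: 17.68
ee_pos: [0.5028, 0.0831, 0.0728]
orientation: [-3.113, -0.414, -0.001]
wrist_force: [-2.4, 1.1, 4.8]
width: 0.013
```

servo_tool --series '[[[0,0,0.5],[0,0,0],1],[[0,0,0.5],[0,0,0],1]]'

```text
time_s: 17.85
ee_pos: [0.5028, 0.0831, 0.0719]
orientation: [-3.113, -0.414, -0.001]
wrist_force: [-5.4, 1.2, 15.1]
width: 0.0127
```

servo_tool --series '[[[0,0,0.5],[0,0,0],1]]'

```text
time_s: 17.93
ee_pos: [0.5028, 0.0831, 0.0719]
orientation: [-3.113, -0.415, -0.002]
wrist_force: [-9.5, -1.1, 19.4]
width: 0.0129
```

servo_tool --series '[[[0,0,0.4],[0,0,0],1],[[0,0,-0.6],[0,0,0],1],[[0,0,0],[0,0,0],0.6],[[0,0,0],[0,0,0],0.6],[[0,0,0],[0,0,0],0.6]]'

```text
time_s: 18.35
ee_pos: [0.503, 0.0831, 0.0722]
orientation: [-3.113, -0.414, -0.003]
wrist_force: [0.6, -0.0, 0.5]
width: 0.0344
```

```bash
python3 -c "
from h import *
show()"
```

```text
t 18.35 b [ 0.7 86.6 72.2] w [0.503  0.0831 0.0722] F [ 0.6 -0.   0.5] w 0.0344 q [0.01 0.14 1.81 0.   1.18 1.32]
xb [1.    0.001 0.002] z [ 0.002  0.001 -1.   ]
```

servo_tool --series '[[[0,0,-15],[0,0,0],0.6],[[0,0,-30],[0,0,0],0.6],[[0,0,-40],[0,0,0],0.6],[[-20,30,-20],[0,0,0],0.6],[[-20,35,0],[0,0,0],0.6]]'

```text
time_s: 18.77
ee_pos: [0.4805, 0.0127, 0.1786]
orientation: [-3.11, -0.424, 0.006]
wrist_force: [0.9, -1.1, -0.4]
width: 0.0341
```

servo_tool --series '[[[-20,35,0],[0,0,0],0.6],[[-20,35,0],[0,0,0],0.6],[[-20,35,0],[0,0,0],0.6],[[-10,35,0],[0,0,0],0.6],[[0,0,0],[0,0,0],0.6]]'

```text
time_s: 19.18
ee_pos: [0.4476, -0.1512, 0.1812]
orientation: [3.111, 0.426, 0.002]
wrist_force: [0.6, 0.9, -0.4]
width: 0.0338
```

```bash
python3 - <<'E'
from h import *
show()
for n in("scene","top"):
    c=optics.capture(n); 
    ctr=proj(c,b2w([0,.085,.054]))[0]; x0,y0=int(ctr[0])-40,int(ctr[1])-30; k=9
    im=cv2.resize(c["pixels"][y0:y0+60,x0:x0+80,::-1],None,fx=k,fy=k,interpolation=cv2.INTER_CUBIC)
    im=np.clip(im.astype(float)*1.5,0,255).astype(np.uint8); raw=im.copy()
    def dr(P,col): cv2.polylines(im,[np.round((proj(c,np.array([b2w(p) for p in P]))-[x0,y0]+.5)*k-.5).astype(int)],True,col,1)
    q=lambda cx,cy,hx,hy,z:[[cx-hx,cy-hy,z],[cx+hx,cy-hy,z],[cx+hx,cy+hy,z],[cx-hx,cy+hy,z]]
    dr(q(0,.085,.047,.032,.054),(0,0,255)); dr(q(0,.085,.045,.03,.059),(0,255,0))
    cv2.imwrite(f"pics/f_{n}.png",im); cv2.imwrite(f"pics/fr_{n}.png",raw)
    cv2.imwrite(f"pics/full_{n}.png",c["pixels"][:,:,::-1])
E
```

```text
t 19.18 b [-113.9 -125.1  181.2] w [ 0.4476 -0.1512  0.1812] F [ 0.6  0.9 -0.4] w 0.0338 q [-0.49 -0.03  1.76 -0.    1.41  0.81]
xb [1.    0.008 0.001] z [ 0.001 -0.002 -1.   ]
```

View pics/f_scene.png

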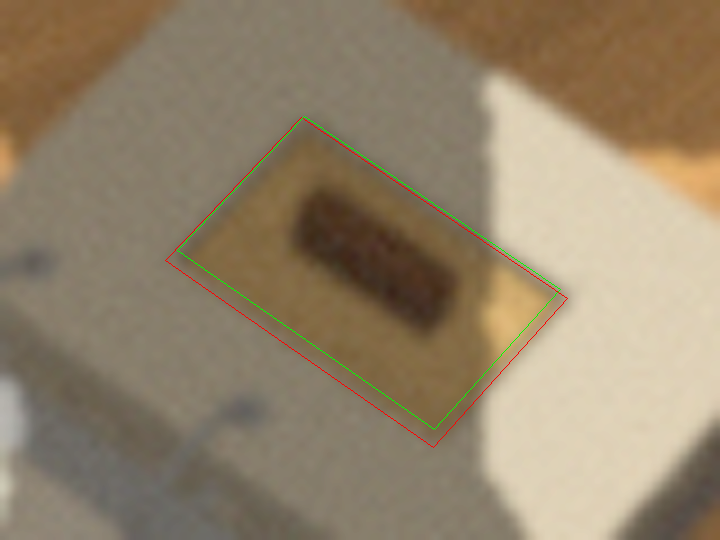

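View pics/fr_scene.png

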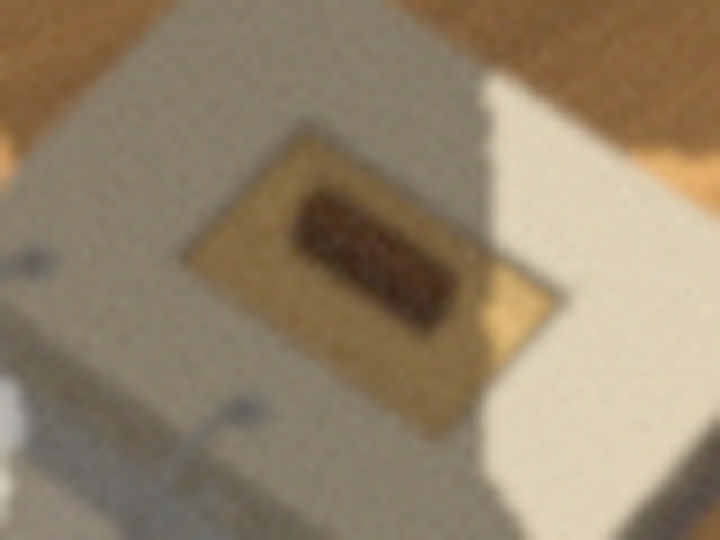

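View pics/f_top.png

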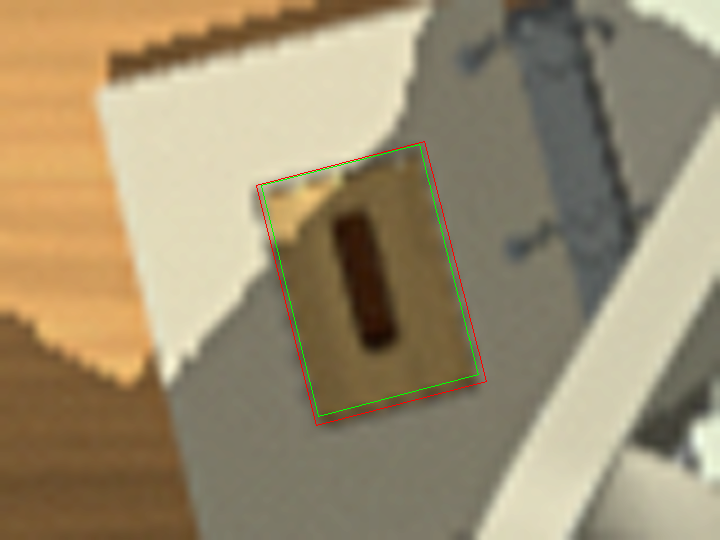

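View pics/full_scene.png

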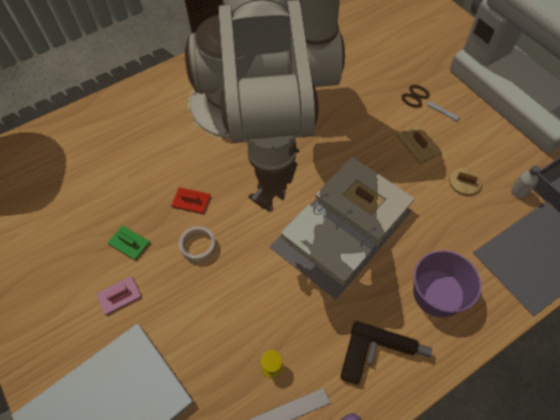

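```bash
python3 - <<'E'
from h import *
show(); print(robot.finish_job())
E
```

```text
t 19.28 b [-112.6 -121.5  181. ] w [ 0.4479 -0.1474  0.181 ] F [ 0.2  0.6 -0.2] w 0.0339 q [-0.48 -0.04  1.77  0.    1.41  0.82]
xb [1.    0.009 0.001] z [ 0.001 -0.    -1.   ]
the job is handed in; nothing more can be done
None
```

I turned the leaf over onto the left-hand pile and pressed the small plywood plate, toggle bar up, into its cut-out. I then let go, and the job was handed in at 19.3 s. `finish_job` gives no verdict.

**Leaf:** I lifted its free edge between loosely open fingers, swung it over to about 143°, then pushed it down to its end stop with closed fingers. It lies flat with the cut-out up, within about 1 mm of the fitted model in both cameras. The last push went too far: the wrist force read 91 N at the stop (limit 120 N), and I backed off at once. That force was on the fingertips. It was a firm press against the stop after slow travel, but it was harder than I meant.

**Plate:** The first try at lowering it caught on the rim at 12.6 N. I lifted it, shifted it about 1.5 mm away from the rings, and it went in freely. It met the pad, moved down about 5 mm at roughly 5 N, and stopped hard at 19 N. The stop came about 1 mm lower than I calculated, the same small height offset I saw at the leaf's stop.

**Final pictures:** Both cameras show the plate inside the cut-out with a thin gap around it. I judged flushness from those pictures and the press depth; I did not press again on the bar. The wide and round plates were not touched and look unmoved, and the gripper is clear of everything.

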